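# Check-weigh a filter cassette on an arrested beam comparator

## Task

Check that the filter cassette outweighs the brass reference weight. With the beam kept arrested, set the brass weight in the middle of the round pan and stack the cassette squarely in the pocket at the other end: blue body first, then every white spacer that is there, then the orange disc on top. Swing the red arrest lever fully over so that the pocket end sinks, wait a second, swing it fully home again so that the beam is held level, then put the weight back in the middle of its stand; leave the cassette in the pocket and the tape and pen where they are.

Things in the scene. Friction and masses are not known exactly. Their poses are not given: they have to be found in the camera images.
- comparator: beam comparator fixed on the desk: grey base 100 x 200 mm, 24 mm high; a small white scale 36 mm wide at the pivot reaches 124 mm above the desk. Origin on the desk at its middle; x points away from the lever side (roughly away from the robot), y to the pan end, z up. The beam has equal arms of 120 mm and turns about an axis along x, 75 mm above the desk
- pocket (a point): centre of the pocket's floor, on the -y end of the beam, 93 mm above the desk when level; moves with the beam, axes as the comparator's when level. Four blue corner angles, 54 x 54 mm inside, rise 48 mm above the floor and flare outward to 53.5 mm; the middle 40 mm of every side is open down to the floor for the fingers
- pan (a point): centre of the top of the flat round steel weight pan, 62 mm across, on the +y end of the beam, 93 mm above the desk when level; it moves with the beam, axes as the comparator's when level
- beam (a joint): tilt of the beam, rad: 0 level, +0.10 pocket end down on its stop, -0.10 pan end down on its stop
- arrest_lever (a joint): arrest lever, rad: 0 home on its stop, leaning 0.45 to the comparator's +y (pan) side, beam held level by two pegs from below; 0.9 fully over, leaning 0.45 to -y, beam free. Hinge along x at (-81, 0, 33) mm in the comparator's frame; stays where left; 2 to 3 N at the knob moves it either way. The pegs sink 10 mm per rad
- lever_knob (a point): centre of the lever's red knob (22 mm thick, 26 mm long along the lever), 84 mm from the hinge: with the lever home 37 mm to +y, with it over 37 mm to -y of the hinge, 109 mm above the desk at either end; free room on both sides to push it
- cassette_body: blue filter-cassette body, 18 mm high with a dark band, about 0.12 kg, 50 x 50 mm square with 2 mm rounded edges; origin at the centre of its underside, z up, x and y square to its sides
- spacer_1: white spacer, 10 mm thick, 0.03 kg, 50 x 50 mm square with 2 mm rounded edges; origin at the centre of its underside, z up, x and y square to its sides; one to three spacers are present
- spacer_2: white spacer, 10 mm thick, 0.03 kg, 50 x 50 mm square with 2 mm rounded edges; origin at the centre of its underside, z up, x and y square to its sides; one to three spacers are present
- spacer_3: white spacer, 10 mm thick, 0.03 kg, 50 x 50 mm square with 2 mm rounded edges; origin at the centre of its underside, z up, x and y square to its sides; one to three spacers are present
- top_disc: orange round top disc, 50 mm across, 12 mm thick, 0.05 kg; origin at the centre of its underside
- ref_weight: brass reference weight, 0.1 kg: cylinder 30 mm across and 18 mm high, with a neck and a 15 mm knob on top, 36 mm high in all; origin at the centre of its underside. It starts on its stand
- weight_stand: fixed round dark wooden stand for the weight, 64 mm across, with a flat grey felt top 8 mm above the desk; origin at the centre of its underside. It and the parts lie on the left of the desk in front of a microwave with books on it, whose front is at about x = 0.6 for y above 0.2: carry things clear of it
- tape_roll: roll of tape, 67 mm across, 19 mm high, a bystander; origin under its centre
- ball_pen: ball pen, 139 mm long along its y, 12 mm thick, a bystander; origin under its centre
There are look-alikes about, which are no part of the job. What is shaped like the spacer_2 but pink or purple is not meant.

How it is judged (in metres and radians):
On the way, in this order (a step that is already met when the one before it is completed fails the run):
1. the blue body lies flat and square on the pocket's floor, beam arrested (x of cassette_body in the frame of pocket between -0.004 and 0.004 m and y of cassette_body in the frame of pocket between -0.004 and 0.004 m and z of cassette_body in the frame of pocket between -0.003 and 0.003 m and angle between the z axis of cassette_body and the z axis of pocket, either way round below 0.06 rad and value of joint arrest_lever below 0.12 rad and value of joint beam between -0.025 and 0.025 rad), for 0.2 s.
2. every white spacer present lies flat on the body in the pocket, beam arrested (all of step 1 and x of spacer_1 in the frame of pocket between -0.004 and 0.004 m and y of spacer_1 in the frame of pocket between -0.004 and 0.004 m and z of spacer_1 in the frame of pocket between 0.015 and 0.041 m and angle between the z axis of each of spacer_1, spacer_2, spacer_3 and the z axis of pocket, either way round below 0.06 rad and x of spacer_2 in the frame of pocket between -0.004 and 0.004 m and y of spacer_2 in the frame of pocket between -0.004 and 0.004 m and z of spacer_2 in the frame of pocket between 0.015 and 0.041 m and x of spacer_3 in the frame of pocket between -0.004 and 0.004 m and y of spacer_3 in the frame of pocket between -0.004 and 0.004 m and z of spacer_3 in the frame of pocket between 0.015 and 0.041 m), for 0.2 s.
3. the orange disc lies on top in the pocket and the brass weight stands on the pan, beam arrested (all of step 2 and x of top_disc in the frame of pocket between -0.005 and 0.005 m and y of top_disc in the frame of pocket between -0.005 and 0.005 m and z of top_disc in the frame of pocket between 0.025 and 0.051 m and angle between the z axis of top_disc and the z axis of pocket, either way round below 0.06 rad and z of top_disc in the frame of spacer_1 above 0.007 m and z of top_disc in the frame of spacer_2 above 0.007 m and z of top_disc in the frame of spacer_3 above 0.007 m and x of ref_weight in the frame of pan between -0.018 and 0.018 m and y of ref_weight in the frame of pan between -0.018 and 0.018 m and z of ref_weight in the frame of pan between -0.003 and 0.004 m), for 0.2 s.
4. the lever is swung over and the beam has sunk at the pocket end, loads in place (x of cassette_body in the frame of pocket between -0.004 and 0.004 m and y of cassette_body in the frame of pocket between -0.004 and 0.004 m and z of cassette_body in the frame of pocket between -0.003 and 0.003 m and angle between the z axis of each of cassette_body, spacer_1, spacer_2, spacer_3, top_disc and the z axis of pocket, either way round below 0.06 rad and x of spacer_1 in the frame of pocket between -0.004 and 0.004 m and y of spacer_1 in the frame of pocket between -0.004 and 0.004 m and z of spacer_1 in the frame of pocket between 0.015 and 0.041 m and x of spacer_2 in the frame of pocket between -0.004 and 0.004 m and y of spacer_2 in the frame of pocket between -0.004 and 0.004 m and z of spacer_2 in the frame of pocket between 0.015 and 0.041 m and x of spacer_3 in the frame of pocket between -0.004 and 0.004 m and y of spacer_3 in the frame of pocket between -0.004 and 0.004 m and z of spacer_3 in the frame of pocket between 0.015 and 0.041 m and x of top_disc in the frame of pocket between -0.005 and 0.005 m and y of top_disc in the frame of pocket between -0.005 and 0.005 m and z of top_disc in the frame of pocket between 0.025 and 0.051 m and z of top_disc in the frame of spacer_1 above 0.007 m and z of top_disc in the frame of spacer_2 above 0.007 m and z of top_disc in the frame of spacer_3 above 0.007 m and x of ref_weight in the frame of pan between -0.018 and 0.018 m and y of ref_weight in the frame of pan between -0.018 and 0.018 m and z of ref_weight in the frame of pan between -0.003 and 0.004 m and value of joint arrest_lever above 0.75 rad and value of joint beam above 0.07 rad), for 0.4 s.
5. the lever is home again and the beam is held level, loads in place (all of step 3), for 0.3 s.
At the end, for the whole second after the job is handed in: The body, all spacers present and the disc lie flat in this order in the pocket (centred within 4 mm, disc 5 mm, flat within 0.06 rad); the lever is within 0.12 rad of home and the beam level within 0.025 rad; the weight stands on its stand within 18 mm of its centre; all at rest (all of step 2 and x of top_disc in the frame of pocket between -0.005 and 0.005 m and y of top_disc in the frame of pocket between -0.005 and 0.005 m and z of top_disc in the frame of pocket between 0.025 and 0.051 m and angle between the z axis of top_disc and the z axis of pocket, either way round below 0.06 rad and z of top_disc in the frame of spacer_1 above 0.007 m and z of top_disc in the frame of spacer_2 above 0.007 m and z of top_disc in the frame of spacer_3 above 0.007 m and horizontal distance between ref_weight and weight_stand below 0.018 m and z of ref_weight in the frame of weight_stand between 0.005 and 0.012 m and angle between ref_weight's own z axis and vertical below 0.1 rad and linear speed of each of ref_weight, top_disc below 0.02 m/s); the robot touches nothing.
It fails at once if the beam is released before the weight, the body and the disc are in place (value of joint arrest_lever above 0.4 rad and not ((x of ref_weight in the frame of pan between -0.018 and 0.018 m and y of ref_weight in the frame of pan between -0.018 and 0.018 m and z of ref_weight in the frame of pan between -0.003 and 0.004 m) and (x of cassette_body in the frame of pocket between -0.004 and 0.004 m and y of cassette_body in the frame of pocket between -0.004 and 0.004 m and z of cassette_body in the frame of pocket between -0.003 and 0.003 m and angle between the z axis of cassette_body and the z axis of pocket, either way round below 0.06 rad) and (x of top_disc in the frame of pocket between -0.005 and 0.005 m and y of top_disc in the frame of pocket between -0.005 and 0.005 m and z of top_disc in the frame of pocket between 0.025 and 0.051 m and angle between the z axis of top_disc and the z axis of pocket, either way round below 0.06 rad))).
It fails at once if the tape is disturbed (moved more than 4 cm) (distance of tape_roll from where it was at the start of the episode above 0.04 m).
It fails at once if the pen is disturbed (moved more than 4 cm) (distance of ball_pen from where it was at the start of the episode above 0.04 m).
Of spacer_1, spacer_2, spacer_3 only 1 to 3 are there at a start; the rules pass over those that are not, and their reading is None.
At some moment in a run one of spacer_1, spacer_2, spacer_3 may be knocked a few centimetres aside while the robot is not near it.
It also fails if it takes over 210 s, if anything falls off the work surface, if the arm or the gripper's body presses on something with over 40 N, if the wrist force passes 120 N, or if a joint passes its speed limit or range.

## Robot

A 7-joint arm with a two-finger parallel gripper is mounted at the origin on a cart in front of the work surface, level with it; the furniture and walls round the work are solid. World frame = base frame: x ahead of the robot, y to its left, z up, the work surface at z = 0. Lengths are in mm, angles in rad, forces in N, time in s.
With the tool pointing down it reaches from about 350 to 900 mm from the base axis. Payload 8.1 kg.
Tool frame: the origin (TCP) lies at the centre of the arm's flange, where the gripper is bolted on; the fingertips stand 173 mm ahead of it and the grasp point (between the pads) lies 155 mm ahead of it; y points along the fingers, z is the direction in which the jaws open and shut, and the axes are right-handed (so a half turn about y gives the same grasp; the last joint's range is limited). The gripper opens to 85 mm and grips with 20 to 120 N. Pads are 22 mm wide; open, the fingers measure 114 mm over their backs; the gripper's body (76 mm by 85 mm) begins 54 mm behind the grasp point. The pads swing forward as they close: fully open they stand 13 mm farther back than shut.
Start: joints at [-1.341, 0.434, 0.025, 1.573, -0.012, 1.134, -0.075], TCP at [204.205, 590.706, 404.723] pointing down, gripper open.
Joint ranges: [-2.62, 2.62], [-0.44, 2.09], [-1.27, 1.32], [0.08, 2.57], [-1.32, 4.46], [0.12, 2], [-2.74, 2.74]. Speed limits (rad/s): [2.22, 2.22, 3.01, 3.01, 3.14, 3.14, 3.14].

## Interface

Orientations are given as a unit quaternion [x, y, z, w].
In Python, from workcell import * gives the robot as it stands. The module is installed in compiled form; this text tells all that it offers.
- The arm moves only by the tool step_arm, never from a script. Its argument "commands" is a list of rows, each a list of 7 numbers: the turn, a rotation vector about the world's x, y, z normalised to -1 to 1, where 1 is 180 degrees, then the shift along the world's x, y, z normalised to -1 to 1, where 1 is 120 mm, then the opening, from 0 (shut) to 1 (fully open). A call has 1 to 20 rows; each row is the pose to reach, as a shift and turn from the pose commanded when the call began, turning the shorter way round; what a row does not reach only later rows make up. A row lasts 1/12 s, in which the tool goes at most 41.7 mm and 7.16 degrees, less where a joint would pass 70% of its speed; a pose out of reach is approached as far as the arm can. A call with a number of a shift or a turn outside -1 to 1 is refused whole. A call with a gripper value outside its range is refused whole. The fingers move at their own pace and stop on an object; "grip_force" is the grip in N (left out, the last holds). Time passes only in rows, so rows that repeat a pose let the fingers close. It gives the time, the measured TCP pose, the force and the opening at its end, in the units of the state.
- get_state(): the state, without advancing time (a new reading comes with each control period).
- snapshot(name): name is "side" or "top" or "wrist"; returns a dict with "image" (420x560x3 uint8, blue, green, red), "fov_y" (degrees; the focal length in pixels is half the picture's height over the tangent of half this angle, whatever the lens; pixels are square), "cx", "cy" (the principal point, pixels), "T" (4x4, takes a point from camera to world coordinates). Camera axes: x right, y down, z forward; pixel columns grow to the right and rows downward; lengths in mm; the calibration is good to about 2 mm. A picture is of the moment at which its call begins. There is no depth.
- hand_in(): hands the job in, once; it reports no verdict.
The state is a dict: "time_s": time; "joint_pos": joint angles; "joint_vel": joint speeds; "tau": joint torques, N m; "tool_pos": TCP position; "tool_rot": TCP orientation; "ft_force": force on the tool from outside, world axes, zero at the start; "ft_torque": the same for the moment, N m; "width": finger opening in mm.
Only numpy, scipy, OpenCV 4.12 (cv2) and the standard library are available. Lean on these libraries where they do the work, as an engineer would, in place of code of your own. Each camera call takes 0.05 s, during which the arm holds its last target. There are 200 camera calls.

## Working session

There is one attempt and no reset: what is moved stays moved. The work goes in short steps, Python scripts to look and compute and a tool call to move; the robot and the scene stay as the last step left them, time stands still between calls to the robot, and variables do not carry over. Pictures are saved under pics/ and viewed, about 12 in all and at most 16, crops included, and the job is handed in when it is done.

Besides the shell and the picture viewer there is one more tool, called after "Emit:" by a JSON object that holds its "fn" and its "kwargs". step_arm: Moves the arm, as the interface text tells. Its arguments: {"type":"object","properties":{"commands":{"type":"array","items":{"type":"array","items":{"type":"number","minimum":-1,"maximum":1}}},"grip_force":{"type":"number"}},"required":["commands"]}

```bash
mkdir -p pics; ls; cat > h.py <<'E'
import numpy as np, cv2
from workcell import *
from scipy.spatial.transform import Rotation as R
def snap(n,save=None):
    s=snapshot(n)
    s['image']=np.ascontiguousarray(s['image'])
    if save: cv2.imwrite(f'pics/{save}.png',s['image'])
    return s
def foc(s): return s['image'].shape[0]/2/np.tan(np.radians(s['fov_y'])/2)
def ray(s,u,v):
    T=np.array(s['T']);f=foc(s)
    d=T[:3,:3]@np.array([(u-s['cx'])/f,(v-s['cy'])/f,1.]);return T[:3,3],d
def onz(s,u,v,z):
    o,d=ray(s,u,v);return o+d*(z-o[2])/d[2]
def proj(s,p):
    T=np.array(s['T']);q=T[:3,:3].T@(np.array(p,float)-T[:3,3]);f=foc(s)
    return np.array([s['cx']+f*q[0]/q[2],s['cy']+f*q[1]/q[2]])
E
python3 - <<'E'
from h import *
st=get_state()
for k,v in st.items(): print(k,np.round(v,3))
for n in['side','top','wrist']:
    s=snap(n,n+'0');print(n,s['fov_y'],s['cx'],s['cy'],np.round(s['T'],3).tolist(), [k for k in s])
a=[cv2.imread(f'pics/{n}0.png') for n in['side','top']]
E
```

```text
pics
time_s 0.0
joint_pos [-1.341  0.435  0.025  1.574 -0.012  1.134 -0.075]
joint_vel [-0.     0.001  0.    -0.001  0.002  0.001 -0.001]
tau [-0.0000e+00 -6.7047e+01  1.0250e+00 -3.1622e+01  1.6000e-02  1.2000e-02
 -0.0000e+00]
tool_pos [204.134 590.47  403.918]
tool_rot [ 0.698 -0.117  0.117 -0.697]
ft_force [-0.338  0.247 -0.619]
ft_torque [-0.003  0.028  0.01 ]
width 84.994
side 55.97600942737434 277.5940442793341 218.1487151858423 [[-0.999, -0.039, 0.014, 472.753], [-0.034, 0.571, -0.82, 858.502], [0.024, -0.82, -0.572, 580.013], [0.0, 0.0, 0.0, 1.0]] ['image', 'fov_y', 'cx', 'cy', 'T']
top 53.45921416841499 274.83780835679545 217.29895780652797 [[0.02, -0.987, 0.162, 334.581], [-1.0, -0.023, -0.02, 181.736], [0.023, -0.161, -0.987, 1069.856], [0.0, 0.0, 0.0, 1.0]] ['image', 'fov_y', 'cx', 'cy', 'T']
wrist 71.43631386440661 281.14871169617663 214.97860202249038 [[0.327, 0.894, 0.307, 125.452], [0.945, -0.308, -0.108, 618.209], [-0.002, 0.325, -0.946, 371.704], [0.0, 0.0, 0.0, 1.0]] ['image', 'fov_y', 'cx', 'cy', 'T']
```

View pics/top0.png

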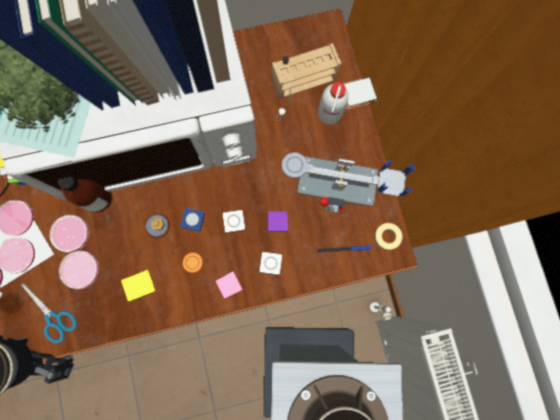

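View pics/side0.png

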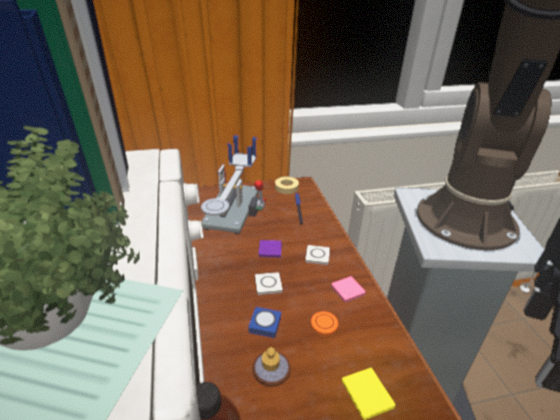

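Top: weight on stand (157,225), blue body (193,219), orange disc (193,262), white squares (233,221) and (270,263); the look-alikes are purple (278,221) and pink (229,285). The pan is at (293,164), pocket (392,181), knob (324,202), tape (389,236), pen (343,249). I can't yet tell what the white item at (360,92) by the bottle is. Next I'll enlarge it and measure.

```bash
cat > meas.py <<'E'
from h import *
def blob(s,mask,box,z,name,minA=40,rect=True):
    m=np.zeros(mask.shape,np.uint8);u0,v0,u1,v1=box;m[v0:v1,u0:u1]=mask[v0:v1,u0:u1]
    cs,_=cv2.findContours(m.astype(np.uint8),cv2.RETR_EXTERNAL,cv2.CHAIN_APPROX_NONE)
    for c in cs:
        if cv2.contourArea(c)<minA: continue
        h=cv2.convexHull(c).reshape(-1,2)
        P=np.array([onz(s,u,v,z)[:2] for u,v in h],np.float32)
        r=cv2.minAreaRect(P);print(name,'px',np.round(h.mean(0)),'c',np.round(r[0],1),'size',np.round(r[1],1),'ang',round(r[2],1))
E
python3 - <<'E'
from meas import *
s=snap('top');im=s['image'];hsv=cv2.cvtColor(im,cv2.COLOR_BGR2HSV);H,S,V=cv2.split(hsv)
white=(S<60)&(V>150)
blue=(H>100)&(H<130)&(S>100)
org=(H>5)&(H<18)&(S>180)&(V>180)
yel=(H>15)&(H<32)&(S>40)&(V>150)
blob(s,white,(215,200,255,240),10,'spA')
blob(s,white,(255,245,290,285),10,'spB')
blob(s,blue,(175,200,212,238),18,'body')
blob(s,org,(175,245,212,280),12,'disc')
blob(s,(V<115)&(S<110),(138,205,176,245),8,'stand')
blob(s,white,(335,75,385,110),10,'unk')
blob(s,yel,(370,215,410,255),19,'tape')
blob(s,(S<60)&(V>100),(278,148,308,180),93,'pan')
blob(s,(S<70)&(V>130),(375,165,412,200),93,'pocket')
blob(s,blue,(370,150,420,210),141,'posts',3)
blob(s,((H<8)|(H>172))&(S>160)&(V>120),(312,190,335,212),109,'knob',10)
a=cv2.resize(im[60:210,260:430],None,fx=4,fy=4,interpolation=cv2.INTER_CUBIC)
cv2.imwrite('pics/c1.png',a[:600])
E
```

```text
spA px [233. 222.] c [496.6 267.1] size [53.  52.6] ang 9.6
spB px [272. 263.] c [391.3 169.6] size [51.5 52.4] ang 83.1
body px [192. 220.] c [496.9 370.6] size [48.6 48.3] ang 78.0
unk px [356.  90.] c [856.  -43.7] size [ 65.3 117.3] ang 16.6
tape px [389. 237.] c [ 465.3 -130.1] size [66.7 69.6] ang 1.2
pan px [292. 164.] c [623.3 117.2] size [67.6 60.8] ang 0.4
pocket px [394. 181.] c [ 589.1 -115.2] size [73.3 66.9] ang 88.9
posts px [406. 191.] c [ 554.5 -136. ] size [ 6.2 25.6] ang 27.7
posts px [383. 188.] c [560.1 -82.2] size [ 8.1 16.9] ang 45.6
posts px [409. 169.] c [ 606.9 -146.2] size [11.4 24.2] ang 45.5
posts px [387. 164.] c [615.6 -92.2] size [ 6.5 24. ] ang 45.9
knob px [324. 202.] c [532.3  48.7] size [16.8 21.3] ang 1.4
```

View pics/c1.png

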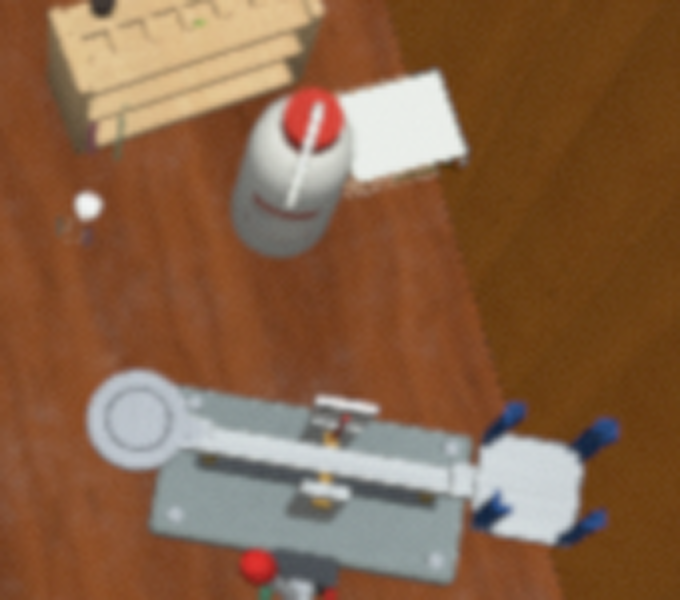

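(360,92) is a card box behind the bottle: larger, brown sides, no ring mark. So it is no spacer, and two white spacers are present. Comparator yaw is about -9°, and the knob fits the given geometry. Next, the tool axes and the wrist-camera offset.

```bash
python3 - <<'E'
from meas import *
st=get_state();q=R.from_quat(st['tool_rot']).as_matrix();print(np.round(q,3))
s=snap('wrist');T=np.array(s['T']);t=q.T@(T[:3,3]-st['tool_pos']);print('cam off tool',np.round(t,1));print(np.round(q.T@T[:3,:3],3))
s=snap('top');im=s['image'];hsv=cv2.cvtColor(im,cv2.COLOR_BGR2HSV);H,S,V=cv2.split(hsv)
print(hsv[225,140:176:3].tolist())
print(hsv[208:245:3,150].tolist())
sd=snap('side');
print('weight rough', onz(s,157,225,8), onz(sd,271,370,8), onz(s,157,224,36), onz(sd,271,352,36))
E
```

```text
[[ 0.945 -0.     0.327]
 [-0.327 -0.001  0.945]
 [ 0.    -1.    -0.001]]
cam off tool [-83.4  32.3   0.5]
[[-0.     0.946  0.325]
 [ 0.    -0.325  0.946]
 [ 1.     0.    -0.   ]]
[[12, 184, 141], [12, 181, 134], [163, 18, 131], [114, 24, 147], [19, 121, 188], [20, 146, 187], [20, 145, 181], [20, 146, 188], [5, 14, 107], [173, 28, 109], [11, 174, 123], [11, 189, 123]]
[[11, 175, 128], [11, 181, 127], [11, 176, 123], [176, 32, 111], [117, 19, 148], [5, 10, 150], [124, 12, 146], [120, 22, 151], [123, 16, 141], [9, 122, 109], [11, 180, 130], [11, 184, 133], [11, 179, 135]]
weight rough [481.53550113 461.50566414   8.        ] [483.10613859 471.33789864   8.        ] [480.17260815 454.2913246   36.        ] [484.17731636 457.45863483  36.        ]
```

View pics/wrist0.png

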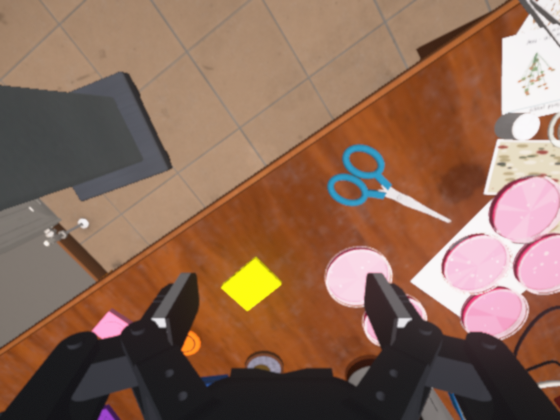

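Wrist view: the scissors, yellow pad and pink plates sit near the start pose; the weight stand (265,362) and disc (190,342) are just at the lower edge. Moving above the parts with the jaws turned along the comparator's x.

Emit:
{"fn": "step_arm", "kwargs": {"commands": [[0, 0, -0.15, 1, -0.55, 0, 1], [0, 0, -0.15, 1, -0.55, 0, 1], [0, 0, -0.15, 1, -0.55, 0, 1], [0, 0, -0.15, 1, -0.55, 0, 1], [0, 0, -0.15, 1, -0.55, 0, 1], [0, 0, -0.15, 1, -0.55, 0, 1]]}}

```text
time_s: 0.85
tool_pos: [325.1, 524.1, 404.8]
tool_rot: [-0.651, 0.277, -0.277, 0.651]
ft_force: [-0.6, -0.2, 0.1]
width: 85.3
```

Emit:
{"fn": "step_arm", "kwargs": {"commands": [[0, 0, -0.15, 1, -0.55, 0, 1], [0, 0, -0.15, 1, -0.55, 0, 1], [0, 0, -0.15, 1, -0.55, 0, 1], [0, 0, -0.15, 1, -0.55, 0, 1], [0, 0, -0.15, 1, -0.55, 0, 1], [0, 0, -0.15, 1, -0.55, 0, 1]]}}

```text
time_s: 1.35
tool_pos: [443.7, 459.4, 404.4]
tool_rot: [0.569, -0.42, 0.42, -0.569]
ft_force: [-0.5, 0.2, 0.2]
width: 85.3
```

Emit:
{"fn": "step_arm", "kwargs": {"commands": [[0, 0, -0.144, 0.34, -0.48, 0, 1], [0, 0, -0.144, 0.34, -0.48, 0, 1], [0, 0, -0.144, 0.34, -0.48, 0, 1], [0, 0, -0.144, 0.34, -0.48, 0, 1], [0, 0, -0.144, 0.34, -0.48, 0, 1], [0, 0, -0.144, 0.34, -0.48, 0, 1], [0, 0, -0.144, 0.34, -0.48, 0, 1], [0, 0, -0.144, 0.34, -0.48, 0, 1]]}}

```text
time_s: 2.02
tool_pos: [484.1, 402.1, 404.7]
tool_rot: [-0.461, 0.537, -0.536, 0.461]
ft_force: [-0.7, 0.5, -1.1]
width: 85.5
```

```bash
python3 - <<'E'
from meas import *
s=snap('wrist','w1')
for n,p in dict(weight=(482,458,8),body=(497,370,18),disc=(395,365,12),spA=(497,267,10)).items(): print(n,proj(s,p).round())
st=get_state();print(np.round(st['joint_pos'],2))
E
```

```text
weight [272. 140.]
body [295. 209.]
disc [218. 223.]
spA [304. 276.]
[-1.06  0.46  0.42  1.59 -0.2   1.14 -0.75]
```

View pics/w1.png

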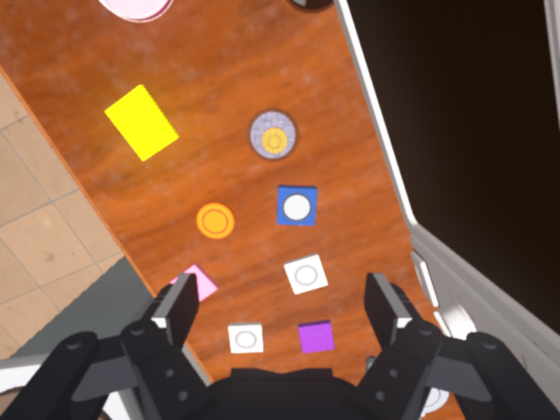

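Wrist view from above the parts: weight on felt stand (273,135), body (297,206), disc (215,221), white spacers (306,274) and (246,339), purple (316,336), pink (200,283). Measuring all of these in this view.

```bash
cat > ms.py <<'E'
from meas import *
s=snap('wrist');im=s['image'];hsv=cv2.cvtColor(im,cv2.COLOR_BGR2HSV);H,S,V=cv2.split(hsv)
white=(S<60)&(V>150);blue=(H>100)&(H<130)&(S>100)
org=(H>5)&(H<25)&(S>200)&(V>220)
E
python3 - <<'E'
from ms import *
blob(s,white,(280,250,335,300),10,'spA')
blob(s,white,(225,318,268,358),10,'spB')
blob(s,blue,(270,180,325,232),18,'body')
blob(s,org,(190,195,242,245),12,'disc')
blob(s,(S<75),(240,100,305,166),8,'stand')
blob(s,(H>10)&(H<30)&(S>90)&(V>150),(255,115,292,160),18+8,'weightcyl')
print(hsv[140,245:302:3].tolist())
print('knobtop',onz(s,275,140,44))
a=cv2.resize(im[95:245,190:340],None,fx=4,fy=4,interpolation=cv2.INTER_CUBIC);cv2.imwrite('pics/c2.png',a)
E
```

```text
spA px [305. 274.] c [498.8 270.1] size [50.8 53.4] ang 10.1
spB px [244. 334.] c [394.3 174. ] size [55.6 51.1] ang 84.1
body px [298. 204.] c [499.6 374.3] size [49.7 47.6] ang 79.0
disc px [218. 221.] c [391.3 367.8] size [49.  50.4] ang 81.2
stand px [274. 134.] c [483.7 464.2] size [53.5 54.4] ang 81.2
weightcyl px [275. 138.] c [485.2 459.3] size [28.  27.7] ang 81.2
[[12, 194, 180], [10, 152, 154], [168, 33, 183], [133, 27, 199], [132, 27, 211], [161, 21, 198], [22, 150, 246], [22, 152, 244], [22, 154, 244], [24, 147, 249], [23, 149, 247], [22, 153, 244], [22, 150, 246], [23, 147, 249], [9, 44, 199], [133, 26, 206], [154, 22, 182], [10, 150, 148], [11, 195, 184]]
knobtop [486.94581579 460.13714094  44.        ]
```

View pics/c2.png

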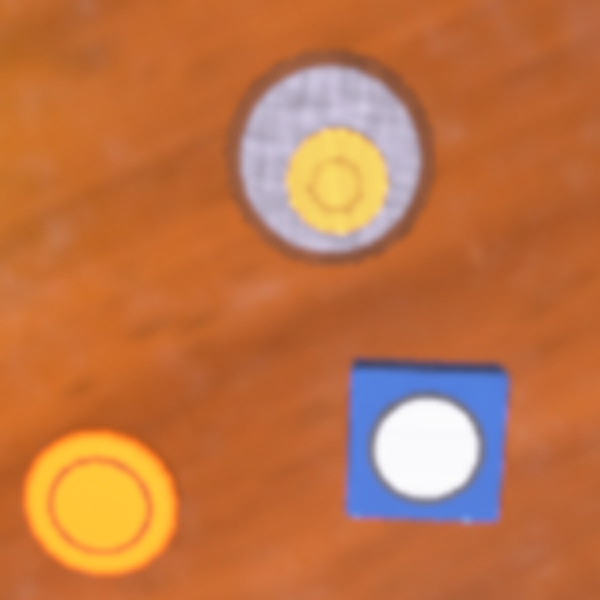

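Weight at about (485,459) on the stand at (484,464). The top view puts the parts about 3 mm lower in y, within calibration. Going 120 mm down above the weight for a closer measurement.

Emit:
{"fn": "step_arm", "kwargs": {"commands": [[0, 0, 0, 0, 0.48, 0, 1], [0, 0, 0, 0, 0.48, -0.3, 1], [0, 0, 0, 0, 0.48, -0.7, 1], [0, 0, 0, 0, 0.48, -1, 1], [0, 0, 0, 0, 0.48, -1, 1], [0, 0, 0, 0, 0.48, -1, 1], [0, 0, 0, 0, 0.48, -1, 1]]}}

```text
time_s: 2.7
tool_pos: [485.9, 458.9, 286.9]
tool_rot: [0.458, -0.538, 0.538, -0.46]
ft_force: [0.6, 0.1, 0.0]
width: 85.6
```

```bash
python3 - <<'E'
from ms import *
print(np.round(get_state()['tool_pos'],1))
u,v=proj(s,(485,464,8)).astype(int)
blob(s,(S<75),(u-70,v-70,u+70,v+70),8,'stand',400)
blob(s,(H>10)&(H<30)&(S>90)&(V>150),(u-40,v-40,u+40,v+40),26,'weightcyl')
q=R.from_quat(get_state()['tool_rot']).as_matrix();print(np.round(q,3).tolist())
E
```

```text
[486.2 459.1 287.8]
stand px [276. 208.] c [483.2 465.2] size [54.4 52.6] ang 0.2
weightcyl px [291. 217.] c [485.1 469.3] size [68.2 67.7] ang 81.0
[[-0.157, 0.003, 0.988], [-0.988, 0.003, -0.157], [-0.003, -1.0, 0.003]]
```

```bash
python3 - <<'E'
from ms import *
u,v=proj(s,(485,460,26)).astype(int)
blob(s,(H>17)&(H<32)&(S>90)&(V>150),(u-40,v-40,u+40,v+40),26,'weightcyl')
E
```

```text
weightcyl px [278. 222.] c [485.3 460.3] size [28.6 27.4] ang 68.7
```

Emit:
{"fn": "step_arm", "kwargs": {"commands": [[0, 0, 0, 0, 0.0, -0.3, 1], [0, 0, 0, 0, 0, -0.6, 1], [0, 0, 0, 0, 0, -0.75, 1], [0, 0, 0, 0, 0, -0.84, 1], [0, 0, 0, 0, 0, -0.84, 1], [0, 0, 0, 0, 0, -0.84, 1]]}}

```text
time_s: 3.3
tool_pos: [485.8, 459.1, 185.7]
tool_rot: [-0.458, 0.538, -0.538, 0.46]
ft_force: [0.7, -0.2, 0.6]
width: 85.6
```

```bash
python3 - <<'E'
from ms import *
cv2.imwrite('pics/w2.png',im)
sd=snap('side');a=sd['image'][220:400,180:360];b=cv2.resize(a,None,fx=2.33,fy=2.33)
c=np.hstack([cv2.resize(im,(560,420)),cv2.resize(b,(240,240))[:, :] if 0 else np.vstack([cv2.resize(a,(240,240)),np.zeros((180,240,3),np.uint8)])])
cv2.imwrite('pics/m2.png',c)
E
```

```text
(no output)
```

View pics/m2.png

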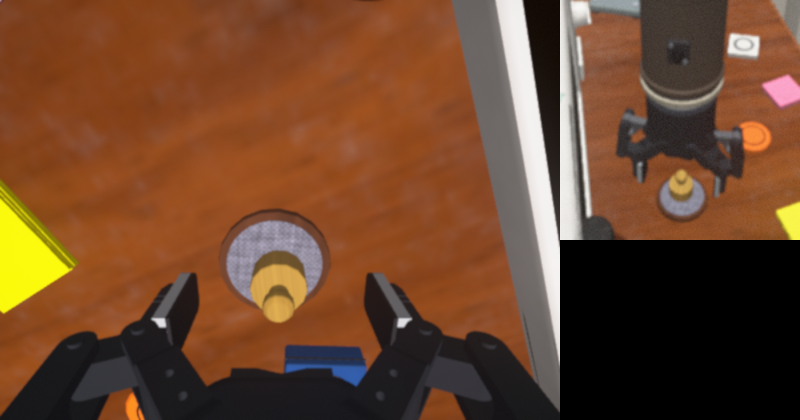

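The weight (280,285) is centred between the jaws. Grip and lift.

Emit:
{"fn": "step_arm", "kwargs": {"commands": [[0, 0, 0, 0, 0, 0, 0.3], [0, 0, 0, 0, 0, 0, 0.2], [0, 0, 0, 0, 0, 0, 0.2], [0, 0, 0, 0, 0, 0, 0.2], [0, 0, 0, 0, 0, 0, 0.2], [0, 0, 0, 0, 0, 0, 0.2], [0, 0, 0, 0, 0, 0, 0.2], [0, 0, 0, 0, 0, 0, 0.2], [0, 0, 0, 0, 0, 0, 0.2], [0, 0, 0, 0, 0, 0, 0.2]], "grip_force": 40}}

```text
time_s: 4.23
tool_pos: [485.1, 458.8, 184.4]
tool_rot: [-0.459, 0.538, -0.538, 0.459]
ft_force: [-1.4, -1.7, 6.2]
width: 27.9
```

Emit:
{"fn": "step_arm", "kwargs": {"commands": [[0, 0, 0, 0, 0, 0.1, 0.2], [0, 0, 0, 0, 0, 0.4, 0.2], [0, 0, 0, 0, 0, 0.7, 0.2], [0, 0, 0, 0, 0, 1, 0.2], [0, 0, 0, 0, 0, 1, 0.2], [0, 0, 0, 0, 0, 1, 0.2]]}}

```text
time_s: 4.73
tool_pos: [485.7, 459.0, 307.2]
tool_rot: [-0.457, 0.538, -0.537, 0.461]
ft_force: [0.2, -1.0, -1.8]
width: 27.8
```

```bash
python3 - <<'E'
from ms import *
st=get_state();print(np.round(st['tool_pos'],1),np.round(st['ft_force'],2),st['width'])
a=im[200:420,150:400]
sd=snap('side');b=sd['image'][180:400,180:360]
cv2.imwrite('pics/m3.png',np.hstack([cv2.resize(a,(500,440)),cv2.resize(b,(300,440))[:, :]]))
E
```

```text
[485.  458.7 305. ] [-0.46  0.   -2.58] 27.62279160431899
```

View pics/m3.png

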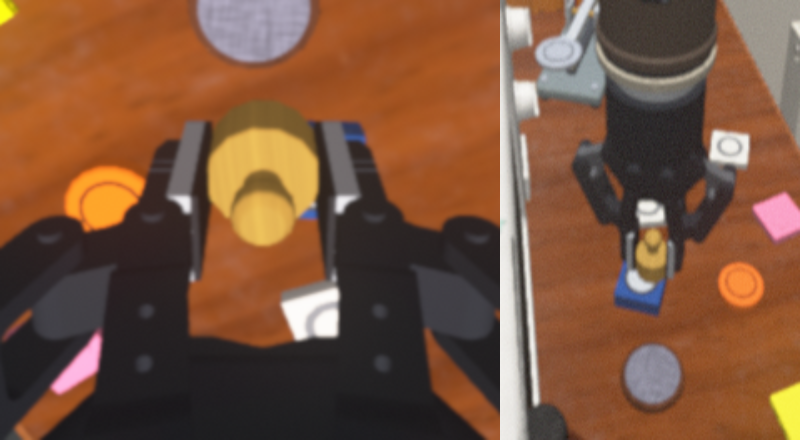

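Weight held upright (width 28), stand free. I'll turn the camera side towards the robot, away from the microwave, and carry the weight to a viewpoint over the comparator.

Emit:
{"fn": "step_arm", "kwargs": {"commands": [[0, 0, 0, 0, -0.2, 0.8, 0.2], [0, 0, 0, 0, -0.6, 0.8, 0.2], [0, 0, 0, 0, -1, 0.8, 0.2], [0, 0, 0, 0, -1, 0.8, 0.2], [0, 0, 0, 0, -1, 0.8, 0.2]]}}

```text
time_s: 5.25
tool_pos: [487.0, 330.1, 401.9]
tool_rot: [0.457, -0.539, 0.541, -0.457]
ft_force: [2.1, -1.8, -0.4]
width: 27.6
```

Emit:
{"fn": "step_arm", "kwargs": {"commands": [[0, 0, 0.167, 0, -0.3, 0, 0.2], [0, 0, 0.167, 0, -0.6, 0, 0.2], [0, 0, 0.167, 0, -1, 0, 0.2], [0, 0, 0.167, 0, -1, 0, 0.2], [0, 0, 0.167, 0, -1, 0, 0.2]]}}

```text
time_s: 5.67
tool_pos: [485.0, 214.6, 399.0]
tool_rot: [0.584, -0.4, 0.4, -0.582]
ft_force: [-0.6, 1.0, -0.7]
width: 27.5
```

Emit:
{"fn": "step_arm", "kwargs": {"commands": [[0, 0, 0.167, 0, -0.3, 0, 0.2], [0, 0, 0.167, 0, -0.6, 0, 0.2], [0, 0, 0.167, 0, -1, 0, 0.2], [0, 0, 0.167, 0, -1, 0, 0.2], [0, 0, 0.167, 0, -1, 0, 0.2]]}}

```text
time_s: 6.08
tool_pos: [484.8, 95.6, 399.0]
tool_rot: [0.668, -0.236, 0.235, -0.666]
ft_force: [-0.2, 0.5, -1.1]
width: 28.0
```

Emit:
{"fn": "step_arm", "kwargs": {"commands": [[0, 0, 0.166, 0.1, -0.3, 0, 0.2], [0, 0, 0.166, 0.1, -0.6, 0, 0.2], [0, 0, 0.166, 0.1, -0.74, 0, 0.2], [0, 0, 0.166, 0.1, -0.74, 0, 0.2], [0, 0, 0.166, 0.1, -0.74, 0, 0.2], [0, 0, 0.166, 0.1, -0.74, 0, 0.2], [0, 0, 0.166, 0.1, -0.74, 0, 0.2]]}}

```text
time_s: 6.67
tool_pos: [497.0, 10.7, 399.1]
tool_rot: [0.705, -0.057, 0.056, -0.705]
ft_force: [0.5, 0.2, -1.3]
width: 27.8
```

```bash
python3 - <<'E'
from ms import *
st=get_state();print(np.round(st['tool_pos'],1),np.round(st['joint_pos'],2),st['width'])
cv2.imwrite('pics/w4.png',im)
E
```

```text
[497.   10.7 399.2] [-0.35  0.23  0.27  1.9  -0.07  1.02  1.36] 27.55145855612834
```

View pics/w4.png

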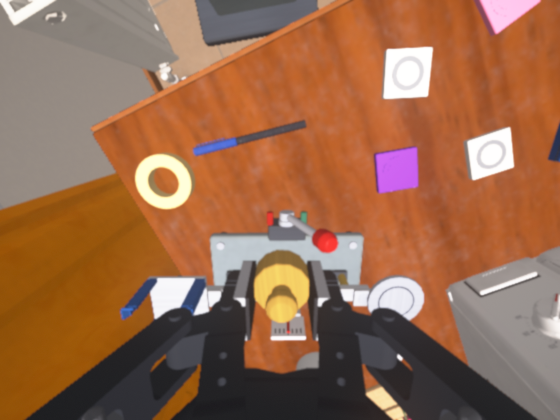

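Wrist view over the comparator: pan (395,301), pocket (180,297), red knob (325,241), near base corners (211,236) and (362,235), tape (163,181), pen (248,138). Both spacers are unmoved. Computing the comparator frame.

```bash
python3 - <<'E'
from ms import *
m=((S<60)&(V>120)).astype(np.uint8)
blob(s,m,(374,270,430,333),93,'pan')
blob(s,((H<8)|(H>172))&(S>160)&(V>100),(308,225,342,258),109,'knob',10)
A=onz(s,211,236,24);B=onz(s,362,235,24);print('base corners',A.round(1),B.round(1),np.linalg.norm(A-B))
d=(B-A)/np.linalg.norm(B-A);print('yaw',np.degrees(np.arctan2(-d[0],d[1])));x=np.array([d[1],-d[0],0]);print('origin',(A+B)/2+50*x)
blob(s,(S<45)&(V>165),(150,270,210,322),93,'pocket')
for z in(93,):
  for p in[(152,278),(207,278),(152,318)]: print(p,onz(s,*p,z).round(1))
E
```

```text
pan px [403. 293.] c [619.9 121.1] size [61.7 49.3] ang 60.6
knob px [325. 239.] c [533.3  48. ] size [25.9 20. ] ang 34.5
base corners [544.4 -87.   24. ] [573.3 102.8  24. ] 192.05082340537064
yaw -8.675136506881874
origin [6.08277248e+02 3.68878399e-01 2.40000000e+01]
pocket px [203. 302.] c [595.4 -90.6] size [14.6 37.4] ang 55.5
pocket px [168. 295.] c [ 578.6 -128.2] size [36.3 69.4] ang 51.3
(152, 278) [ 555.8 -138.5   93. ]
(207, 278) [565.1 -80.3  93. ]
(152, 318) [ 605.5 -153.9   93. ]
```

Comparator origin ≈ (608,0), yaw -8.7°, so the pan is at about (625.5,119) and the pocket (590,-118). This agrees with the top view. Setting the weight on the pan: TCP at the picking height plus 85 mm, about 270.

Emit:
{"fn": "step_arm", "kwargs": {"commands": [[0, 0, 0, 0.3, 0.3, 0, 0.2], [0, 0, 0, 0.6, 0.6, 0, 0.2], [0, 0, 0, 0.9, 0.91, 0, 0.2], [0, 0, 0, 1, 0.91, 0, 0.2], [0, 0, 0, 1, 0.91, 0, 0.2], [0, 0, 0, 1, 0.91, 0, 0.2]]}}

```text
time_s: 7.27
tool_pos: [617.9, 121.7, 398.4]
tool_rot: [0.705, -0.055, 0.054, -0.705]
ft_force: [-0.0, -0.3, -0.7]
width: 27.5
```

Emit:
{"fn": "step_arm", "kwargs": {"commands": [[0, 0, 0, 0.06, 0, -0.3, 0.2], [0, 0, 0, 0.06, 0, -0.6, 0.2], [0, 0, 0, 0.06, 0, -0.9, 0.2], [0, 0, 0, 0.06, 0, -0.95, 0.2], [0, 0, 0, 0.06, 0, -0.95, 0.2], [0, 0, 0, 0.06, 0, -0.95, 0.2], [0, 0, 0, 0.06, 0, -0.95, 0.2]]}}

```text
time_s: 7.85
tool_pos: [625.0, 119.0, 288.6]
tool_rot: [-0.705, 0.054, -0.057, 0.705]
ft_force: [0.3, 0.5, -0.3]
width: 27.5
```

```bash
python3 - <<'E'
from ms import *
st=get_state();print(np.round(st['tool_pos'],1),np.round(st['ft_force'],2))
t=snap('top')['image'][120:240,240:440];cv2.imwrite('pics/m5.png',np.hstack([cv2.resize(t,(400,240)),cv2.resize(im[180:420,80:480],(400,240))]))
E
```

```text
[625.1 119.1 288.6] [ 0.32 -0.01 -0.82]
```

View pics/m5.png

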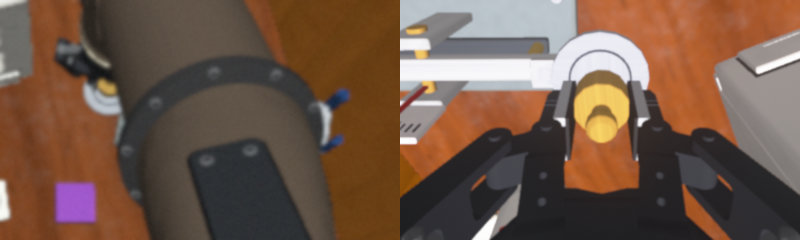

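The weight hangs centred over the pan (crop 602,95 against 600,75). Lowering and releasing.

Emit:
{"fn": "step_arm", "kwargs": {"commands": [[0, 0, 0, 0, 0, -0.06, 0.2], [0, 0, 0, 0, 0, -0.1, 0.2], [0, 0, 0, 0, 0, -0.13, 0.2], [0, 0, 0, 0, 0, -0.13, 0.2], [0, 0, 0, 0, 0, -0.13, 0.2], [0, 0, 0, 0, 0, -0.13, 0.2], [0, 0, 0, 0, 0, -0.13, 0.2], [0, 0, 0, 0, 0, -0.13, 0.2]]}}

```text
time_s: 8.62
tool_pos: [624.3, 119.1, 270.4]
tool_rot: [-0.705, 0.055, -0.056, 0.705]
ft_force: [-0.7, -0.1, -1.2]
width: 27.7
```

Emit:
{"fn": "step_arm", "kwargs": {"commands": [[0, 0, 0, 0, 0, 0, 0.36], [0, 0, 0, 0, 0, 0, 0.5], [0, 0, 0, 0, 0, 0, 0.6], [0, 0, 0, 0, 0, 0, 0.6], [0, 0, 0, 0, 0, 0, 0.6], [0, 0, 0, 0, 0, 0, 0.6]]}}

```text
time_s: 9.12
tool_pos: [624.2, 119.1, 270.4]
tool_rot: [-0.705, 0.055, -0.055, 0.705]
ft_force: [0.3, 0.0, 0.5]
width: 51.5
```

Emit:
{"fn": "step_arm", "kwargs": {"commands": [[0, 0, 0, 0, 0, 0.2, 0.6], [0, 0, 0, 0, 0, 0.5, 0.6], [0, 0, 0, 0, 0, 0.8, 0.6], [0, 0, 0, 0, 0, 1, 0.6], [0, 0, 0, 0, 0, 1, 0.6], [0, 0, 0, 0, 0, 1, 0.6]]}}

```text
time_s: 9.62
tool_pos: [624.5, 119.1, 392.0]
tool_rot: [-0.704, 0.054, -0.057, 0.705]
ft_force: [-0.5, -1.1, 0.0]
width: 51.3
```

Emit:
{"fn": "step_arm", "kwargs": {"commands": [[0, 0, 0, -0.3, -0.3, 0.1, 0.6], [0, 0, 0, -0.6, -0.6, 0.1, 0.6], [0, 0, 0, -0.9, -0.9, 0.1, 1], [0, 0, 0, -1, -1, 0.1, 1], [0, 0, 0, -1, -1, 0.1, 1]]}}

```text
time_s: 10.03
tool_pos: [499.2, -6.6, 400.9]
tool_rot: [0.706, -0.06, 0.056, -0.704]
ft_force: [-0.6, -0.4, 0.2]
width: 84.4
```

Emit:
{"fn": "step_arm", "kwargs": {"commands": [[0, 0, 0, -0.2, -0.3, 0, 1], [0, 0, 0, -0.2, -0.6, 0, 1], [0, 0, 0, -0.2, -0.9, 0, 1], [0, 0, 0, -0.2, -0.9, 0, 1], [0, 0, 0, -0.2, -0.9, 0, 1], [0, 0, 0, -0.2, -0.9, 0, 1]]}}

```text
time_s: 10.53
tool_pos: [480.1, -108.4, 401.4]
tool_rot: [-0.705, 0.056, -0.055, 0.705]
ft_force: [-0.4, 0.4, -0.3]
width: 85.3
```

```bash
python3 - <<'E'
from ms import *
st=get_state();print(np.round(st['tool_pos'],1),np.round(st['ft_force'],2))
cv2.imwrite('pics/w6.png',im)
u,v=proj(s,(589,-117,93));print(u,v, proj(s,(625.5,119,93)))
E
```

```text
[ 480.3 -107.8  401.5] [ 0.19  0.37 -0.03]
288.42792298642166 298.6665425570988 [504.17804647 298.00459735]
```

View pics/w6.png

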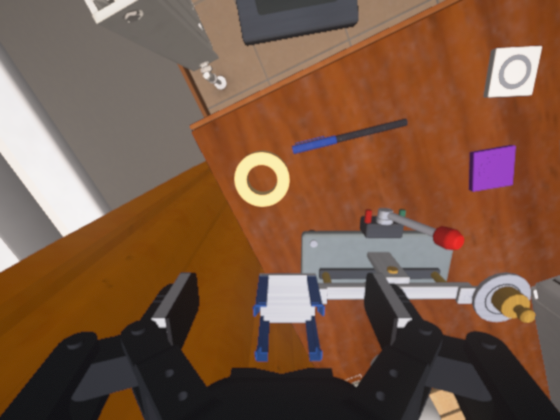

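The weight stands on the pan (515,303). The pocket floor is plainly seen, centred near (289,298) against a predicted (288,299). Refining it by mask, and locating the weight on the pan.

```bash
python3 - <<'E'
from ms import *
m=(S<45)&(V>165)
blob(s,m,(240,265,322,335),93,'floor',100)
b=(H>100)&(H<130)&(S>100)&(V>60)
blob(s,b,(240,260,335,370),141,'posts',20)
blob(s,((S<60)&(V>100)),(472,268,530,330),93,'pan',100)
for p in [(262,275),(315,274),(262,322),(317,322)]: print(p,onz(s,*p,93).round(1))
for r in (285,298,310): print([ (c,) + tuple(hsv[r,c]) for c in list(range(252,270,2))+list(range(308,326,2))])
blob(s,((H<8)|(H>172))&(S>160)&(V>100),(430,225,466,252),109,'knob',10)
E
```

```text
floor px [286. 302.] c [ 589.6 -118.9] size [61.1 61.1] ang 81.1
posts px [260. 347.] c [ 598.3 -146.6] size [11.8 49.1] ang 80.1
posts px [313. 344.] c [605.3 -95.5] size [11.4 49.6] ang 86.9
posts px [315. 294.] c [557.1 -89.1] size [41.8  9.5] ang 7.1
posts px [259. 295.] c [ 549.6 -137.2] size [ 9.7 41. ] ang 69.1
pan px [496. 296.] c [623.9 114.5] size [57.1 61.4] ang 49.2
(262, 275) [ 555.4 -139.9   93. ]
(315, 274) [563.1 -83.4  93. ]
(262, 322) [ 615.6 -150.6   93. ]
(317, 322) [625.3 -88.5  93. ]
[(252, np.uint8(14), np.uint8(208), np.uint8(119)), (254, np.uint8(14), np.uint8(203), np.uint8(118)), (256, np.uint8(7), np.uint8(125), np.uint8(94)), (258, np.uint8(114), np.uint8(113), np.uint8(79)), (260, np.uint8(113), np.uint8(120), np.uint8(81)), (262, np.uint8(113), np.uint8(120), np.uint8(81)), (264, np.uint8(114), np.uint8(115), np.uint8(82)), (266, np.uint8(115), np.uint8(59), np.uint8(104)), (268, np.uint8(120), np.uint8(10), np.uint8(209)), (308, np.uint8(112), np.uint8(97), np.uint8(89)), (310, np.uint8(113), np.uint8(111), np.uint8(85)), (312, np.uint8(112), np.uint8(
[... 1510 characters left out ...]
24), np.uint8(8), np.uint8(219)), (264, np.uint8(124), np.uint8(8), np.uint8(220)), (266, np.uint8(129), np.uint8(8), np.uint8(220)), (268, np.uint8(124), np.uint8(8), np.uint8(220)), (308, np.uint8(120), np.uint8(6), np.uint8(224)), (310, np.uint8(120), np.uint8(6), np.uint8(224)), (312, np.uint8(133), np.uint8(8), np.uint8(220)), (314, np.uint8(7), np.uint8(73), np.uint8(161)), (316, np.uint8(162), np.uint8(76), np.uint8(114)), (318, np.uint8(111), np.uint8(136), np.uint8(124)), (320, np.uint8(110), np.uint8(145), np.uint8(123)), (322, np.uint8(113), np.uint8(138), np.uint8(155)), (324, np.uint8(0), np.uint8(93), np.uint8(137))]
knob px [447. 238.] c [534.1  48. ] size [31.9 20.7] ang 64.5
```

Pocket centre (589.6,-118.5), yaw -8.9°, floor 61 mm square, consistent. Going back for the blue body.

Emit:
{"fn": "step_arm", "kwargs": {"commands": [[0, 0, -0.128, 0.16, 0.3, 0, 1], [0, 0, -0.128, 0.16, 0.6, 0, 1], [0, 0, -0.128, 0.16, 0.9, 0, 1], [0, 0, -0.128, 0.16, 1, 0, 1]]}}

```text
time_s: 10.97
tool_pos: [499.3, 17.1, 401.7]
tool_rot: [-0.679, 0.195, -0.194, 0.68]
ft_force: [0.9, 0.5, -1.4]
width: 85.1
```

Emit:
{"fn": "step_arm", "kwargs": {"commands": [[0, 0, -0.128, 0, 0.3, 0, 1], [0, 0, -0.128, 0, 0.6, 0, 1], [0, 0, -0.128, 0, 0.9, 0, 1], [0, 0, -0.128, 0, 1, 0, 1]]}}

```text
time_s: 11.3
tool_pos: [498.3, 138.1, 401.8]
tool_rot: [-0.627, 0.327, -0.326, 0.628]
ft_force: [-0.9, 1.4, 0.0]
width: 85.5
```

Emit:
{"fn": "step_arm", "kwargs": {"commands": [[0, 0, -0.128, 0, 0.3, 0, 1], [0, 0, -0.128, 0, 0.6, 0, 1], [0, 0, -0.128, 0, 0.9, 0, 1], [0, 0, -0.128, 0, 1, 0, 1]]}}

```text
time_s: 11.63
tool_pos: [497.4, 258.8, 401.6]
tool_rot: [-0.549, 0.446, -0.445, 0.55]
ft_force: [-1.1, 0.0, 0.1]
width: 85.8
```

Emit:
{"fn": "step_arm", "kwargs": {"commands": [[0, 0, -0.128, 0, 0.3, 0, 1], [0, 0, -0.128, 0, 0.6, 0, 1], [0, 0, -0.128, 0, 0.9, -0.3, 1], [0, 0, -0.128, 0, 1, -0.6, 1], [0, 0, -0.128, 0, 1, -0.98, 1], [0, 0, -0.128, 0, 1, -0.98, 1], [0, 0, -0.128, 0, 1, -0.98, 1], [0, 0, -0.128, 0, 1, -0.98, 1]]}}

```text
time_s: 12.3
tool_pos: [499.7, 371.0, 285.7]
tool_rot: [0.449, -0.546, 0.546, -0.449]
ft_force: [0.6, 0.3, 0.5]
width: 85.3
```

```bash
python3 - <<'E'
from ms import *
st=get_state();print(np.round(st['tool_pos'],1));q=R.from_quat(st['tool_rot']).as_matrix();print('jaw yaw',np.degrees(np.arctan2(q[1,2],q[0,2])))
u,v=proj(s,(499,373,18)).astype(int);print(u,v)
blob(s,blue,(u-60,v-60,u+60,v+60),18,'body',300)
cv2.imwrite('pics/w7.png',im)
E
```

```text
[500.3 370.9 286.9]
jaw yaw -11.188006129595209
279 216
body px [276. 208.] c [499.9 374.7] size [49.5 48.1] ang 78.9
```

Emit:
{"fn": "step_arm", "kwargs": {"commands": [[0, 0, 0, 0, 0.025, -0.3, 1], [0, 0, 0, 0, 0.025, -0.6, 1], [0, 0, 0, 0, 0.025, -0.8, 1], [0, 0, 0, 0, 0.025, -0.906, 1], [0, 0, 0, 0, 0.025, -0.906, 1], [0, 0, 0, 0, 0.025, -0.906, 1], [0, 0, 0, 0, 0.025, -0.906, 1]]}}

```text
time_s: 12.93
tool_pos: [500.6, 374.5, 178.5]
tool_rot: [-0.448, 0.546, -0.546, 0.45]
ft_force: [-0.0, -0.1, 0.7]
width: 85.5
```

Emit:
{"fn": "step_arm", "kwargs": {"commands": [[0, 0, 0, 0, 0, 0, 0.5], [0, 0, 0, 0, 0, 0, 0.5], [0, 0, 0, 0, 0, 0, 0.5], [0, 0, 0, 0, 0, 0, 0.5], [0, 0, 0, 0, 0, 0, 0.5], [0, 0, 0, 0, 0, 0, 0.5], [0, 0, 0, 0, 0, 0, 0.5], [0, 0, 0, 0, 0, 0, 0.5]]}}

```text
time_s: 13.6
tool_pos: [499.7, 374.4, 177.2]
tool_rot: [-0.449, 0.546, -0.546, 0.45]
ft_force: [-1.3, -0.7, 7.4]
width: 49.0
```

Emit:
{"fn": "step_arm", "kwargs": {"commands": [[0, 0, 0, 0, 0, 0.1, 0.5], [0, 0, 0, 0, 0, 0.4, 0.5], [0, 0, 0, 0, 0, 0.7, 0.5], [0, 0, 0, 0, 0, 1, 0.5], [0, 0, 0, 0, 0, 1, 0.5], [0, 0, 0, 0, 0, 1, 0.5]]}}

```text
time_s: 14.1
tool_pos: [500.0, 374.4, 299.1]
tool_rot: [-0.447, 0.546, -0.546, 0.451]
ft_force: [-0.6, -0.2, -2.1]
width: 48.8
```

```bash
python3 - <<'E'
from ms import *
sd=snap('side');b=sd['image'][150:330,200:340]
cv2.imwrite('pics/m8.png',np.hstack([cv2.resize(im[180:420,130:430],(450,360)),cv2.resize(b,(280,360))]))
blob(s,blue&(V>120),(200,200,360,380),148,'body in hand',300)
E
```

```text
body in hand px [278. 292.] c [502.  380.1] size [44.8 45.5] ang 78.7
```

View pics/m8.png

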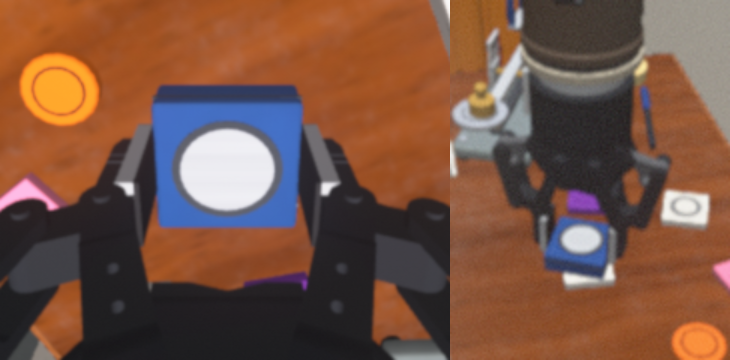

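Body held flat and level, no offset in the jaws. The 2-3 mm-forward pad swing explains the brief 7 N. Carrying it above the pocket.

Emit:
{"fn": "step_arm", "kwargs": {"commands": [[0, 0, 0, 0, -0.1, 0.4, 0.5], [0, 0, 0, 0, -0.4, 0.667, 0.5], [0, 0, 0, 0, -0.7, 0.667, 0.5], [0, 0, 0, 0, -1, 0.667, 0.5]]}}

```text
time_s: 14.53
tool_pos: [499.5, 253.6, 377.1]
tool_rot: [0.449, -0.546, 0.546, -0.45]
ft_force: [0.8, -0.5, -1.7]
width: 48.9
```

Emit:
{"fn": "step_arm", "kwargs": {"commands": [[0, 0, 0, 0, -0.3, 0, 0.5], [0, 0, 0, 0, -0.6, 0, 0.5], [0, 0, 0, 0, -0.9, 0, 0.5], [0, 0, 0, 0, -1, 0, 0.5]]}}

```text
time_s: 14.87
tool_pos: [498.7, 128.2, 375.0]
tool_rot: [0.449, -0.547, 0.548, -0.446]
ft_force: [-0.4, -0.3, -1.7]
width: 48.9
```

Emit:
{"fn": "step_arm", "kwargs": {"commands": [[0, 0, 0, 0.1, -0.3, 0, 0.5], [0, 0, 0, 0.2, -0.6, 0, 0.5], [0, 0, 0, 0.25, -0.9, 0, 0.5], [0, 0, 0, 0.25, -1, 0, 0.5]]}}

```text
time_s: 15.2
tool_pos: [529.6, 8.6, 375.2]
tool_rot: [0.448, -0.547, 0.548, -0.446]
ft_force: [0.7, -0.3, -0.6]
width: 49.2
```

Emit:
{"fn": "step_arm", "kwargs": {"commands": [[0, 0, 0.012, 0.2, -0.3, 0, 0.5], [0, 0, 0.012, 0.4, -0.6, 0, 0.5], [0, 0, 0.012, 0.5, -0.9, 0, 0.5], [0, 0, 0.012, 0.5, -1, 0, 0.5], [0, 0, 0.012, 0.5, -1, 0, 0.5]]}}

```text
time_s: 15.62
tool_pos: [588.9, -110.6, 374.6]
tool_rot: [0.459, -0.539, 0.539, -0.456]
ft_force: [0.7, 0.4, -1.8]
width: 48.8
```

Emit:
{"fn": "step_arm", "kwargs": {"commands": [[0, 0, 0, 0, -0.105, -0.2, 0.5], [0, 0, 0, 0, -0.105, -0.4, 0.5], [0, 0, 0, 0, -0.105, -0.4, 0.5], [0, 0, 0, 0, -0.105, -0.4, 0.5], [0, 0, 0, 0, -0.105, -0.4, 0.5], [0, 0, 0, 0, -0.105, -0.4, 0.5]]}}

```text
time_s: 16.12
tool_pos: [589.9, -117.8, 329.2]
tool_rot: [0.459, -0.537, 0.538, -0.46]
ft_force: [-0.4, 0.4, 0.1]
width: 48.7
```

```bash
python3 - <<'E'
from ms import *
st=get_state();print(np.round(st['tool_pos'],1));q=R.from_quat(st['tool_rot']).as_matrix();print('jaw yaw',np.degrees(np.arctan2(q[1,2],q[0,2])),np.round(st['joint_pos'],2))
t=snap('top')['image'];cv2.imwrite('pics/w9.png',np.hstack([im[150:420],cv2.resize(t[100:235,330:430],(200,270))]))
E
```

```text
[ 589.9 -117.9  329.3]
jaw yaw -8.93467393285236 [-0.25  0.5   0.52  1.76 -0.3   0.96  0.23]
```

View pics/w9.png

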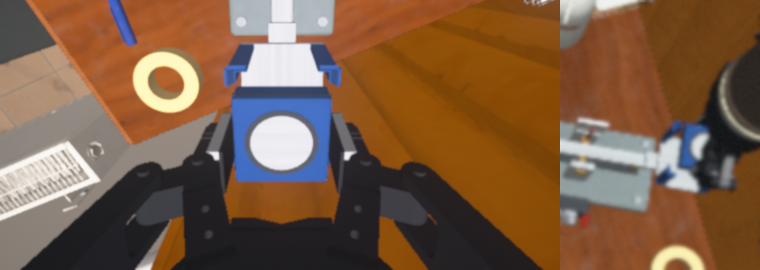

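Body centred over the pocket (column 282 for both). Lowering slowly.

Emit:
{"fn": "step_arm", "kwargs": {"commands": [[0, 0, 0, 0, 0, -0.1, 0.5], [0, 0, 0, 0, 0, -0.2, 0.5], [0, 0, 0, 0, 0, -0.28, 0.5], [0, 0, 0, 0, 0, -0.34, 0.5], [0, 0, 0, 0, 0, -0.4, 0.5], [0, 0, 0, 0, 0, -0.44, 0.5], [0, 0, 0, 0, 0, -0.47, 0.5], [0, 0, 0, 0, 0, -0.48, 0.5], [0, 0, 0, 0, 0, -0.48, 0.5], [0, 0, 0, 0, 0, -0.48, 0.5]]}}

```text
time_s: 17.05
tool_pos: [589.4, -118.3, 270.6]
tool_rot: [-0.459, 0.538, -0.538, 0.459]
ft_force: [-0.9, 1.8, -2.0]
width: 49.0
```

```bash
python3 - <<'E'
from ms import *
st=get_state();print(np.round(st['tool_pos'],1),np.round(st['ft_force'],2))
blob(s,blue&(V>120),(200,200,360,380),111,'body in hand',300)
blob(s,white,(240,240,320,360),111,'label',300)
E
```

```text
[ 589.4 -118.3  270.6] [ 0.41  3.2  -1.57]
body in hand px [285. 281.] c [ 581.4 -117.4] size [49.3 65.8] ang 81.0
label px [279. 292.] c [ 589.5 -120. ] size [32.3 32.1] ang 38.9
```

Emit:
{"fn": "step_arm", "kwargs": {"commands": [[0, 0, 0, 0, 0, -0.008, 0.5], [0, 0, 0, 0, 0, -0.008, 0.5], [0, 0, 0, 0, 0, -0.008, 0.6], [0, 0, 0, 0, 0, -0.008, 0.7], [0, 0, 0, 0, 0, -0.008, 0.75], [0, 0, 0, 0, 0, -0.008, 0.75], [0, 0, 0, 0, 0, -0.008, 0.75]]}}

```text
time_s: 17.68
tool_pos: [589.4, -118.7, 269.5]
tool_rot: [0.459, -0.538, 0.538, -0.459]
ft_force: [-0.1, 0.1, 0.1]
width: 64.1
```

Emit:
{"fn": "step_arm", "kwargs": {"commands": [[0, 0, 0, 0, 0, 0.1, 0.75], [0, 0, 0, 0, 0, 0.3, 0.75], [0, 0, 0, 0, 0, 0.6, 0.75], [0, 0, 0, 0, 0, 0.9, 0.75], [0, 0, 0, 0, 0, 0.9, 1], [0, 0, 0, 0, 0, 0.9, 1], [0, 0, 0, 0, 0, 0.9, 1]]}}

```text
time_s: 18.27
tool_pos: [589.2, -118.4, 377.9]
tool_rot: [0.459, -0.538, 0.538, -0.46]
ft_force: [-0.5, -0.3, -0.2]
width: 85.3
```

```bash
python3 - <<'E'
from ms import *
st=get_state();print(np.round(st['tool_pos'],1))
u,v=proj(s,(589.5,-119,111)).astype(int)
blob(s,white,(u-35,v-35,u+35,v+35),111,'label',300)
blob(s,blue&(V>120),(u-60,v-60,u+60,v+60),111,'body',100)
t=snap('top')
blob(t,white*0+((cv2.cvtColor(t['image'],cv2.COLOR_BGR2HSV)[...,1]<60)&(t['image'][...,1]>150)),(215,200,255,240),10,'spA')
hs=cv2.cvtColor(t['image'],cv2.COLOR_BGR2HSV);blob(t,(hs[...,1]<60)&(hs[...,2]>150),(215,200,300,285),10,'sp')
cv2.imwrite('pics/w10.png',np.hstack([cv2.resize(im[u*0+100:330,160:400],(480,460)),t['image'][180:300,120:300].repeat(1,0)]) if 0 else im[100:330,160:400])
E
```

```text
[ 589.  -118.3  377.1]
label px [282. 222.] c [ 589.5 -120.1] size [31.9 32.6] ang 81.0
body px [316. 265.] c [ 614.6 -166.2] size [16.3 13.5] ang 83.8
body px [246. 265.] c [ 554.1 -156.5] size [16.2 13.5] ang 81.0
body px [281. 210.] c [ 591.1 -119.5] size [49.  75.1] ang 81.0
spA px [234. 220.] c [497.2 267.2] size [51.9 51.8] ang 9.8
sp px [226. 279.] c [341.2 276.8] size [31.5 41. ] ang 28.6
sp px [272. 263.] c [391.3 169.6] size [51.5 52.4] ang 83.1
sp px [234. 222.] c [496.7 267.1] size [53.  52.5] ang 9.8
```

View pics/w10.png

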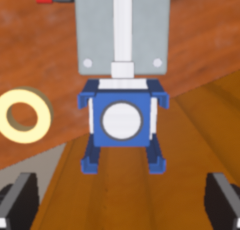

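Body flat and square in the pocket, centre (589.5,-120.1) against pocket (589.6,-118.9). Both spacers are unmoved in the top view. Next spacer A at (499,270), yaw +10°.

Emit:
{"fn": "step_arm", "kwargs": {"commands": [[0, 0, 0.105, -0.2, 0.3, 0, 1], [0, 0, 0.105, -0.4, 0.6, 0, 1], [0, 0, 0.105, -0.75, 0.9, 0, 1], [0, 0, 0.105, -0.75, 1, 0, 1]]}}

```text
time_s: 18.7
tool_pos: [495.8, 3.2, 376.0]
tool_rot: [0.544, -0.455, 0.452, -0.542]
ft_force: [0.1, 0.3, 0.1]
width: 85.1
```

Emit:
{"fn": "step_arm", "kwargs": {"commands": [[0, 0, 0, 0, 0.3, 0, 1], [0, 0, 0, 0, 0.6, 0, 1], [0, 0, 0, 0, 0.9, 0, 1], [0, 0, 0, 0, 1, 0, 1]]}}

```text
time_s: 19.03
tool_pos: [498.5, 127.2, 376.4]
tool_rot: [0.543, -0.454, 0.452, -0.543]
ft_force: [1.0, 1.0, -0.1]
width: 85.3
```

Emit:
{"fn": "step_arm", "kwargs": {"commands": [[0, 0, 0, 0, 0.3, 0, 1], [0, 0, 0, 0, 0.6, 0, 1], [0, 0, 0, 0, 0.9, 0, 1], [0, 0, 0, 0, 1, 0, 1]]}}

```text
time_s: 19.37
tool_pos: [498.2, 247.2, 376.2]
tool_rot: [0.543, -0.454, 0.453, -0.543]
ft_force: [0.3, 0.5, -0.1]
width: 85.4
```

Emit:
{"fn": "step_arm", "kwargs": {"commands": [[0, 0, 0, 0, 0.24, -0.3, 1], [0, 0, 0, 0, 0.24, -0.6, 1], [0, 0, 0, 0, 0.24, -0.77, 1], [0, 0, 0, 0, 0.24, -0.77, 1], [0, 0, 0, 0, 0.24, -0.77, 1], [0, 0, 0, 0, 0.24, -0.77, 1]]}}

```text
time_s: 19.87
tool_pos: [500.1, 269.8, 286.1]
tool_rot: [-0.541, 0.455, -0.456, 0.541]
ft_force: [0.5, 0.0, 0.2]
width: 85.5
```

```bash
cat > chk.py <<'E'
import sys
from ms import *
st=get_state();print('tcp',np.round(st['tool_pos'],1),'F',np.round(st['ft_force'],1),'w',round(st['width'],1));q=R.from_quat(st['tool_rot']).as_matrix();print('jaw yaw',np.degrees(np.arctan2(q[1,2],q[0,2])).round(2))
x,y,z=map(float,sys.argv[2:5]);r=int(sys.argv[5]) if len(sys.argv)>5 else 60
u,v=proj(s,(x,y,z)).astype(int);print(u,v)
M=dict(white=white,blue=blue,org=org,gold=(H>17)&(H<32)&(S>90)&(V>150))[sys.argv[1]]
blob(s,M,(max(u-r,0),max(v-r,0),u+r,v+r),z,sys.argv[1],300)
E
python3 chk.py white 499 270 10
```

```text
tcp [500.3 269.9 286.6] F [1.  0.9 0.5] w 85.2
jaw yaw 9.85
278 214
white px [278. 217.] c [498.8 268.9] size [49.9 50.5] ang 9.8
```

Emit:
{"fn": "step_arm", "kwargs": {"commands": [[0, 0, 0, 0, -0.01, -0.3, 1], [0, 0, 0, 0, -0.01, -0.6, 1], [0, 0, 0, 0, -0.01, -0.8, 1], [0, 0, 0, 0, -0.01, -0.9, 1], [0, 0, 0, 0, -0.01, -0.938, 1], [0, 0, 0, 0, -0.01, -0.938, 1], [0, 0, 0, 0, -0.01, -0.938, 1], [0, 0, 0, 0, -0.01, -0.938, 1]]}}

```text
time_s: 20.58
tool_pos: [500.3, 269.5, 174.3]
tool_rot: [-0.54, 0.455, -0.455, 0.542]
ft_force: [0.1, 0.1, -0.2]
width: 85.7
```

Emit:
{"fn": "step_arm", "kwargs": {"commands": [[0, 0, 0, 0, 0, 0, 0.7], [0, 0, 0, 0, 0, 0, 0.65], [0, 0, 0, 0, 0, 0, 0.65], [0, 0, 0, 0, 0, 0, 0.65]]}}

```text
time_s: 20.92
tool_pos: [499.5, 269.2, 172.9]
tool_rot: [-0.541, 0.455, -0.455, 0.542]
ft_force: [0.3, 0.4, -0.0]
width: 55.5
```

Emit:
{"fn": "step_arm", "kwargs": {"commands": [[0, 0, 0, 0, 0, 0, 0.5], [0, 0, 0, 0, 0, 0, 0.5], [0, 0, 0, 0, 0, 0, 0.5], [0, 0, 0, 0, 0, 0, 0.5], [0, 0, 0, 0, 0, 0, 0.5]]}}

```text
time_s: 21.33
tool_pos: [499.5, 269.1, 173.0]
tool_rot: [-0.541, 0.455, -0.455, 0.541]
ft_force: [-2.5, -0.9, 6.0]
width: 48.8
```

```bash
python3 chk.py white 499 269 10
```

```text
tcp [499.5 269.2 173. ] F [-1.2 -0.6  6.4] w 49.0
jaw yaw 9.91
278 286
white px [281. 284.] c [499.7 270.5] size [50.  52.1] ang 9.9
```

Gripped (49 mm). Lift and carry to the pocket, turning back by -18.9°.

Emit:
{"fn": "step_arm", "kwargs": {"commands": [[0, 0, 0, 0, 0, 0.1, 0.5], [0, 0, 0, 0, 0, 0.4, 0.5], [0, 0, 0, 0, 0, 0.7, 0.5], [0, 0, 0, 0, 0, 1, 0.5], [0, 0, 0, 0, 0, 1, 0.5]]}}

```text
time_s: 21.8
tool_pos: [501.5, 269.6, 299.8]
tool_rot: [-0.538, 0.454, -0.456, 0.545]
ft_force: [1.1, 0.9, 0.9]
width: 49.0
```

```bash
python3 chk.py white 499 269 130
```

```text
tcp [500.7 269.5 297. ] F [-0.6  0.7 -1.3] w 48.8
jaw yaw 9.9
272 280
white px [281. 291.] c [504.2 266.3] size [51.7 51.9] ang 9.7
```

Emit:
{"fn": "step_arm", "kwargs": {"commands": [[0, 0, -0.03, 0, -0.2, 0.2, 0.5], [0, 0, -0.06, 0, -0.5, 0.5, 0.5], [0, 0, -0.105, 0, -0.8, 0.7, 0.5], [0, 0, -0.105, 0, -1, 0.7, 0.5]]}}

```text
time_s: 22.18
tool_pos: [499.8, 147.8, 379.5]
tool_rot: [0.456, -0.539, 0.54, -0.459]
ft_force: [1.0, -0.7, -0.7]
width: 48.5
```

Emit:
{"fn": "step_arm", "kwargs": {"commands": [[0, 0, 0, 0.1, -0.3, 0, 0.5], [0, 0, 0, 0.2, -0.6, 0, 0.5], [0, 0, 0, 0.25, -0.9, 0, 0.5], [0, 0, 0, 0.25, -1, 0, 0.5]]}}

```text
time_s: 22.52
tool_pos: [529.6, 23.1, 376.6]
tool_rot: [0.458, -0.538, 0.54, -0.457]
ft_force: [-0.6, -0.2, 0.5]
width: 48.4
```

Emit:
{"fn": "step_arm", "kwargs": {"commands": [[0, 0, 0, 0.2, -0.3, 0, 0.5], [0, 0, 0, 0.4, -0.6, 0, 0.5], [0, 0, 0, 0.5, -0.9, 0, 0.5], [0, 0, 0, 0.5, -1, 0, 0.5], [0, 0, 0, 0.5, -1, 0, 0.5]]}}

```text
time_s: 22.93
tool_pos: [588.9, -95.7, 376.0]
tool_rot: [0.458, -0.539, 0.54, -0.456]
ft_force: [-1.6, -0.1, -0.7]
width: 49.0
```

Emit:
{"fn": "step_arm", "kwargs": {"commands": [[0, 0, 0, 0, -0.235, 0, 0.5], [0, 0, 0, 0, -0.235, -0.15, 0.5], [0, 0, 0, 0, -0.235, -0.3, 0.5], [0, 0, 0, 0, -0.235, -0.3, 0.5], [0, 0, 0, 0, -0.235, -0.3, 0.5], [0, 0, 0, 0, -0.235, -0.3, 0.5]]}}

```text
time_s: 23.43
tool_pos: [589.6, -118.2, 341.1]
tool_rot: [-0.459, 0.537, -0.537, 0.46]
ft_force: [-0.3, 0.4, 0.5]
width: 48.9
```

```bash
python3 chk.py white 589 -119 173 70
```

```text
tcp [ 589.7 -118.4  341.4] F [0.4 1.4 0. ] w 48.6
jaw yaw -8.93
279 283
white px [282. 290.] c [ 589.4 -121.3] size [51.3 51. ] ang 81.1
white px [281. 225.] c [594.7 -87.6] size [10.2 21.2] ang 81.1
```

Spacer held square, centred on the pocket. Lowering to 172.4+111 ≈ 283.5 and releasing.

Emit:
{"fn": "step_arm", "kwargs": {"commands": [[0, 0, 0, 0, 0, -0.1, 0.5], [0, 0, 0, 0, 0, -0.2, 0.5], [0, 0, 0, 0, 0, -0.28, 0.5], [0, 0, 0, 0, 0, -0.34, 0.5], [0, 0, 0, 0, 0, -0.4, 0.5], [0, 0, 0, 0, 0, -0.44, 0.5], [0, 0, 0, 0, 0, -0.46, 0.5], [0, 0, 0, 0, 0, -0.472, 0.5], [0, 0, 0, 0, 0, -0.472, 0.5], [0, 0, 0, 0, 0, -0.472, 0.5], [0, 0, 0, 0, 0, -0.472, 0.5]]}}

```text
time_s: 24.4
tool_pos: [589.6, -119.2, 284.2]
tool_rot: [0.459, -0.537, 0.538, -0.459]
ft_force: [0.3, 0.3, -0.3]
width: 48.8
```

Emit:
{"fn": "step_arm", "kwargs": {"commands": [[0, 0, 0, 0, 0, 0, 0.6], [0, 0, 0, 0, 0, 0, 0.7], [0, 0, 0, 0, 0, 0, 0.75], [0, 0, 0, 0, 0, 0, 0.75], [0, 0, 0, 0, 0, 0, 0.75]]}}

```text
time_s: 24.82
tool_pos: [589.4, -119.1, 283.9]
tool_rot: [0.459, -0.538, 0.538, -0.459]
ft_force: [-0.2, 1.1, -0.6]
width: 63.8
```

Emit:
{"fn": "step_arm", "kwargs": {"commands": [[0, 0, 0, 0, 0, 0.1, 0.75], [0, 0, 0, 0, 0, 0.3, 0.75], [0, 0, 0, 0, 0, 0.6, 0.75], [0, 0, 0, 0, 0, 0.78, 0.75], [0, 0, 0, 0, 0, 0.78, 1], [0, 0, 0, 0, 0, 0.78, 1], [0, 0, 0, 0, 0, 0.78, 1]]}}

```text
time_s: 25.4
tool_pos: [589.2, -118.9, 377.6]
tool_rot: [-0.459, 0.538, -0.538, 0.459]
ft_force: [0.3, 0.1, -1.6]
width: 85.6
```

```bash
python3 chk.py white 589 -119 121 45; python3 - <<'E'
from meas import *
t=snap('top');hs=cv2.cvtColor(t['image'],cv2.COLOR_BGR2HSV);blob(t,(hs[...,1]<60)&(hs[...,2]>150),(170,190,320,300),10,'top sp')
E
```

```text
tcp [ 589.  -118.9  377. ] F [0.9 0.6 1. ] w 85.7
jaw yaw -8.98
280 223
white px [280. 222.] c [ 590.7 -119.8] size [49.1 55. ] ang 81.0
white px [286. 183.] c [596.4 -85.6] size [ 7.2 37.7] ang 81.0
top sp px [229. 283.] c [334.9 273.3] size [45.9 43.2] ang 28.6
top sp px [272. 263.] c [391.3 169.7] size [51.8 52.4] ang 83.1
top sp px [309. 192.] c [577.   72.8] size [10.7 52.3] ang 1.4
```

Spacer A lies centred in the pocket. Next spacer B at about (394,173), yaw -6.5°.

Emit:
{"fn": "step_arm", "kwargs": {"commands": [[0, 0, 0.014, -0.2, 0.3, 0, 1], [0, 0, 0.014, -0.4, 0.6, 0, 1], [0, 0, 0.014, -0.54, 0.81, 0, 1], [0, 0, 0.014, -0.54, 0.81, 0, 1]]}}

```text
time_s: 25.83
tool_pos: [521.5, -16.0, 375.9]
tool_rot: [-0.473, 0.528, -0.524, 0.472]
ft_force: [0.8, -1.1, 0.0]
width: 85.7
```

Emit:
{"fn": "step_arm", "kwargs": {"commands": [[0, 0, 0, -0.2, 0.3, 0, 1], [0, 0, 0, -0.4, 0.6, 0, 1], [0, 0, 0, -0.54, 0.81, 0, 1], [0, 0, 0, -0.54, 0.81, 0, 1]]}}

```text
time_s: 26.17
tool_pos: [456.3, 80.7, 376.3]
tool_rot: [-0.474, 0.527, -0.524, 0.472]
ft_force: [-0.6, 0.7, -0.5]
width: 85.2
```

Emit:
{"fn": "step_arm", "kwargs": {"commands": [[0, 0, 0, -0.2, 0.3, 0, 1], [0, 0, 0, -0.4, 0.6, -0.2, 1], [0, 0, 0, -0.54, 0.81, -0.4, 1], [0, 0, 0, -0.54, 0.81, -0.6, 1], [0, 0, 0, -0.54, 0.81, -0.77, 1], [0, 0, 0, -0.54, 0.81, -0.77, 1], [0, 0, 0, -0.54, 0.81, -0.77, 1]]}}

```text
time_s: 26.75
tool_pos: [394.7, 172.1, 284.4]
tool_rot: [0.472, -0.528, 0.528, -0.47]
ft_force: [0.6, -0.1, 0.7]
width: 85.7
```

```bash
python3 chk.py white 394 173 10; python3 -c "
from h import *;print(np.round(get_state()['joint_pos'],2))"
```

```text
tcp [395.4 172.1 285.3] F [0.4 0.1 0.6] w 85.4
jaw yaw -6.54
280 214
white px [277. 214.] c [393.3 171.6] size [50.2 49.8] ang 83.6
[-0.85  0.29  0.39  2.19 -0.17  0.69 -0.46]
```

Emit:
{"fn": "step_arm", "kwargs": {"commands": [[0, 0, 0, -0.01, -0.006, -0.3, 1], [0, 0, 0, -0.01, -0.006, -0.6, 1], [0, 0, 0, -0.01, -0.006, -0.8, 1], [0, 0, 0, -0.01, -0.006, -0.9, 1], [0, 0, 0, -0.01, -0.006, -0.938, 1], [0, 0, 0, -0.01, -0.006, -0.938, 1], [0, 0, 0, -0.01, -0.006, -0.938, 1], [0, 0, 0, -0.01, -0.006, -0.938, 1]]}}

```text
time_s: 27.47
tool_pos: [394.6, 172.0, 173.8]
tool_rot: [0.47, -0.527, 0.528, -0.472]
ft_force: [0.1, 0.3, 1.1]
width: 85.7
```

Emit:
{"fn": "step_arm", "kwargs": {"commands": [[0, 0, 0, 0, 0, 0, 0.7], [0, 0, 0, 0, 0, 0, 0.5], [0, 0, 0, 0, 0, 0, 0.5], [0, 0, 0, 0, 0, 0, 0.5], [0, 0, 0, 0, 0, 0, 0.5], [0, 0, 0, 0, 0, 0, 0.5], [0, 0, 0, 0, 0, 0, 0.5], [0, 0, 0, 0, 0, 0, 0.5]]}}

```text
time_s: 28.13
tool_pos: [394.0, 172.0, 173.2]
tool_rot: [-0.471, 0.527, -0.527, 0.471]
ft_force: [-2.2, -0.3, 10.2]
width: 48.8
```

Emit:
{"fn": "step_arm", "kwargs": {"commands": [[0, 0, 0, 0, 0, 0.1, 0.5], [0, 0, 0, 0, 0, 0.4, 0.5], [0, 0, 0, 0, 0, 0.7, 0.5], [0, 0, 0, 0, 0, 1, 0.5], [0, 0, 0, 0, 0, 1, 0.5]]}}

```text
time_s: 28.55
tool_pos: [395.5, 172.2, 297.9]
tool_rot: [0.468, -0.527, 0.528, -0.474]
ft_force: [1.5, 1.6, -0.3]
width: 48.7
```

```bash
python3 chk.py white 394 171.5 130
```

```text
tcp [394.8 172.3 295.6] F [-0.3  1.  -0.6] w 48.9
jaw yaw -6.45
275 284
white px [277. 283.] c [396.7 169.9] size [52.4 50.9] ang 83.2
```

Emit:
{"fn": "step_arm", "kwargs": {"commands": [[0, 0, -0.014, 0.1, -0.2, 0.3, 0.5], [0, 0, -0.014, 0.3, -0.5, 0.7, 0.5], [0, 0, -0.014, 0.54, -0.81, 0.7, 0.5], [0, 0, -0.014, 0.54, -0.81, 0.7, 0.5]]}}

```text
time_s: 28.93
tool_pos: [460.1, 72.1, 378.3]
tool_rot: [0.458, -0.537, 0.538, -0.46]
ft_force: [1.0, 0.1, -0.5]
width: 48.7
```

Emit:
{"fn": "step_arm", "kwargs": {"commands": [[0, 0, 0, 0.2, -0.3, 0, 0.5], [0, 0, 0, 0.4, -0.6, 0, 0.5], [0, 0, 0, 0.54, -0.81, 0, 0.5], [0, 0, 0, 0.54, -0.81, 0, 0.5]]}}

```text
time_s: 29.27
tool_pos: [525.5, -29.0, 376.2]
tool_rot: [0.458, -0.538, 0.541, -0.457]
ft_force: [0.4, -0.6, -0.5]
width: 48.5
```

Emit:
{"fn": "step_arm", "kwargs": {"commands": [[0, 0, 0, 0.2, -0.3, 0, 0.5], [0, 0, 0, 0.4, -0.6, 0, 0.5], [0, 0, 0, 0.55, -0.804, 0, 0.5], [0, 0, 0, 0.55, -0.804, -0.1, 0.5], [0, 0, 0, 0.55, -0.804, -0.2, 0.5], [0, 0, 0, 0.55, -0.804, -0.2, 0.5], [0, 0, 0, 0.55, -0.804, -0.2, 0.5], [0, 0, 0, 0.55, -0.804, -0.2, 0.5]]}}

```text
time_s: 29.93
tool_pos: [589.1, -117.8, 352.4]
tool_rot: [-0.46, 0.538, -0.537, 0.46]
ft_force: [-0.4, -0.1, -0.3]
width: 48.7
```

```bash
python3 chk.py white 589 -119 189 70
```

```text
tcp [ 589.3 -118.   352.8] F [-0.2  0.1  0.5] w 49.1
jaw yaw -8.9
280 288
white px [278. 283.] c [ 589.2 -118.5] size [49.8 49.1] ang 80.8
white px [283. 230.] c [595.4 -86.1] size [10.9 35.6] ang 81.1
```

Emit:
{"fn": "step_arm", "kwargs": {"commands": [[0, 0, 0, 0, 0, -0.1, 0.5], [0, 0, 0, 0, 0, -0.2, 0.5], [0, 0, 0, 0, 0, -0.28, 0.5], [0, 0, 0, 0, 0, -0.34, 0.5], [0, 0, 0, 0, 0, -0.4, 0.5], [0, 0, 0, 0, 0, -0.44, 0.5], [0, 0, 0, 0, 0, -0.47, 0.5], [0, 0, 0, 0, 0, -0.488, 0.5], [0, 0, 0, 0, 0, -0.488, 0.5], [0, 0, 0, 0, 0, -0.488, 0.5], [0, 0, 0, 0, 0, -0.488, 0.5]]}}

```text
time_s: 30.9
tool_pos: [589.5, -118.5, 294.1]
tool_rot: [-0.459, 0.538, -0.537, 0.46]
ft_force: [1.0, 4.6, 0.4]
width: 48.6
```

Emit:
{"fn": "step_arm", "kwargs": {"commands": [[0, 0, 0, 0, 0, 0, 0.6], [0, 0, 0, 0, 0, 0, 0.7], [0, 0, 0, 0, 0, 0, 0.75], [0, 0, 0, 0, 0, 0, 0.75], [0, 0, 0, 0, 0, 0, 0.75]]}}

```text
time_s: 31.32
tool_pos: [589.3, -119.6, 294.0]
tool_rot: [0.459, -0.538, 0.538, -0.459]
ft_force: [-0.5, 0.0, -0.0]
width: 64.2
```

Emit:
{"fn": "step_arm", "kwargs": {"commands": [[0, 0, 0, 0, 0, 0.1, 0.75], [0, 0, 0, 0, 0, 0.3, 0.75], [0, 0, 0, 0, 0, 0.6, 0.75], [0, 0, 0, 0, 0, 0.7, 0.75], [0, 0, 0, 0, 0, 0.7, 1], [0, 0, 0, 0, 0, 0.7, 1], [0, 0, 0, 0, 0, 0.7, 1]]}}

```text
time_s: 31.9
tool_pos: [589.1, -118.9, 377.6]
tool_rot: [-0.459, 0.538, -0.537, 0.459]
ft_force: [-0.7, 0.3, -0.8]
width: 85.3
```

```bash
python3 chk.py white 589 -119 131 45; python3 - <<'E'
from meas import *
t=snap('top','top2');hs=cv2.cvtColor(t['image'],cv2.COLOR_BGR2HSV);H,S,V=cv2.split(hs)
blob(t,(S<60)&(V>150),(100,190,320,320),10,'top white')
for c in [(192,262)]: print(hs[252:272:3,c[0]].tolist())
blob(t,(H>4)&(H<22)&(S>170)&(V>200),(170,240,215,285),12,'disc')
E
```

```text
tcp [ 589.  -118.9  377.2] F [ 0.3 -0.3 -0.4] w 85.9
jaw yaw -8.99
280 227
white px [288. 222.] c [ 590.7 -119.1] size [49.8 52.5] ang 81.0
top white px [229. 284.] c [334.9 273.3] size [46.  43.1] ang 28.9
top white px [156. 225.] c [481.3 463.7] size [41.2 45.6] ang 1.3
top white px [309. 192.] c [577.   72.8] size [10.7 52.3] ang 1.4
[[13, 184, 191], [15, 166, 239], [17, 165, 250], [17, 164, 250], [17, 164, 250], [17, 166, 248], [16, 167, 245]]
disc px [193. 263.] c [388.1 365.6] size [47.8 47.6] ang 3.1
```

Both spacers are in (top one at 590.7,-119.1). The brief 4.6 N in +y shows it slid along the wall, so I'll use y = -118.5 for the disc. Next the orange disc.

Emit:
{"fn": "step_arm", "kwargs": {"commands": [[0, 0, 0, -0.1, 0.3, 0, 1], [0, 0, 0, -0.2, 0.6, 0, 1], [0, 0, 0, -0.33, 0.81, 0, 1], [0, 0, 0, -0.33, 0.81, 0, 1]]}}

```text
time_s: 32.33
tool_pos: [547.7, -15.9, 376.3]
tool_rot: [-0.462, 0.538, -0.534, 0.461]
ft_force: [-0.4, -0.5, -0.5]
width: 85.6
```

Emit:
{"fn": "step_arm", "kwargs": {"commands": [[0, 0, 0, -0.1, 0.3, 0, 1], [0, 0, 0, -0.2, 0.6, 0, 1], [0, 0, 0, -0.33, 0.81, 0, 1], [0, 0, 0, -0.33, 0.81, 0, 1]]}}

```text
time_s: 32.67
tool_pos: [507.6, 81.1, 376.6]
tool_rot: [-0.462, 0.537, -0.534, 0.461]
ft_force: [0.3, -0.2, 0.4]
width: 85.2
```

Emit:
{"fn": "step_arm", "kwargs": {"commands": [[0, 0, 0, -0.1, 0.3, 0, 1], [0, 0, 0, -0.2, 0.6, 0, 1], [0, 0, 0, -0.33, 0.81, 0, 1], [0, 0, 0, -0.33, 0.81, 0, 1]]}}

```text
time_s: 33.0
tool_pos: [467.8, 178.0, 376.8]
tool_rot: [-0.462, 0.537, -0.535, 0.461]
ft_force: [0.2, 0.6, -0.9]
width: 85.4
```

Emit:
{"fn": "step_arm", "kwargs": {"commands": [[0, 0, 0, -0.1, 0.3, 0, 1], [0, 0, 0, -0.2, 0.6, 0, 1], [0, 0, 0, -0.33, 0.81, 0, 1], [0, 0, 0, -0.33, 0.81, 0, 1]]}}

```text
time_s: 33.33
tool_pos: [427.9, 275.1, 376.9]
tool_rot: [-0.462, 0.537, -0.535, 0.461]
ft_force: [0.1, -0.2, -0.5]
width: 85.7
```

Emit:
{"fn": "step_arm", "kwargs": {"commands": [[0, 0, 0, -0.1, 0.3, 0, 1], [0, 0, 0, -0.2, 0.6, -0.2, 1], [0, 0, 0, -0.33, 0.81, -0.4, 1], [0, 0, 0, -0.33, 0.81, -0.6, 1], [0, 0, 0, -0.33, 0.81, -0.773, 1], [0, 0, 0, -0.33, 0.81, -0.773, 1], [0, 0, 0, -0.33, 0.81, -0.773, 1]]}}

```text
time_s: 33.92
tool_pos: [391.6, 365.9, 284.3]
tool_rot: [0.46, -0.537, 0.538, -0.458]
ft_force: [0.7, 0.2, 0.8]
width: 85.4
```

```bash
python3 chk.py org 391 368 12
```

```text
tcp [392.1 366.2 285.5] F [-0.9  0.3  0.9] w 85.6
jaw yaw -9.07
279 213
org px [280. 216.] c [390.6 368. ] size [49.5 49.5] ang 81.0
```

Emit:
{"fn": "step_arm", "kwargs": {"commands": [[0, 0, 0, -0.005, 0.008, -0.3, 1], [0, 0, 0, -0.005, 0.008, -0.6, 1], [0, 0, 0, -0.005, 0.008, -0.8, 1], [0, 0, 0, -0.005, 0.008, -0.9, 1], [0, 0, 0, -0.005, 0.008, -0.93, 1], [0, 0, 0, -0.005, 0.008, -0.93, 1], [0, 0, 0, -0.005, 0.008, -0.93, 1], [0, 0, 0, -0.005, 0.008, -0.93, 1]]}}

```text
time_s: 34.63
tool_pos: [391.6, 368.3, 175.2]
tool_rot: [-0.458, 0.538, -0.538, 0.46]
ft_force: [-0.0, 0.3, 0.7]
width: 85.5
```

Emit:
{"fn": "step_arm", "kwargs": {"commands": [[0, 0, 0, 0, 0, 0, 0.7], [0, 0, 0, 0, 0, 0, 0.5], [0, 0, 0, 0, 0, 0, 0.5], [0, 0, 0, 0, 0, 0, 0.5], [0, 0, 0, 0, 0, 0, 0.5], [0, 0, 0, 0, 0, 0, 0.5], [0, 0, 0, 0, 0, 0, 0.5], [0, 0, 0, 0, 0, 0, 0.5]]}}

```text
time_s: 35.3
tool_pos: [391.0, 368.0, 174.6]
tool_rot: [-0.459, 0.538, -0.537, 0.46]
ft_force: [-2.2, -2.1, 12.5]
width: 47.8
```

```bash
python3 chk.py org 391 368 12
```

```text
tcp [391.  368.  174.7] F [-2.8 -1.2 12.2] w 47.7
jaw yaw -8.99
280 287
org px [280. 287.] c [391.4 369. ] size [47.3 45.7] ang 83.8
```

Emit:
{"fn": "step_arm", "kwargs": {"commands": [[0, 0, 0, 0, 0, 0.1, 0.5], [0, 0, 0, 0, 0, 0.4, 0.5], [0, 0, 0, 0, 0, 0.7, 0.5], [0, 0, 0, 0, 0, 1, 0.5], [0, 0, 0, 0, 0, 1, 0.5]]}}

```text
time_s: 35.77
tool_pos: [392.6, 368.9, 299.8]
tool_rot: [-0.456, 0.538, -0.537, 0.462]
ft_force: [1.2, 0.2, -0.3]
width: 47.4
```

```bash
python3 chk.py org 391 368 132
```

```text
tcp [391.8 368.6 297.2] F [-0.2  0.2 -1.2] w 47.6
jaw yaw -8.99
276 285
org px [293. 285.] c [393.7 367.4] size [50.3 48.6] ang 80.8
```

Emit:
{"fn": "step_arm", "kwargs": {"commands": [[0, 0, 0, 0.1, -0.2, 0.3, 0.5], [0, 0, 0, 0.2, -0.5, 0.7, 0.5], [0, 0, 0, 0.331, -0.811, 0.7, 0.5], [0, 0, 0, 0.331, -0.811, 0.7, 0.5]]}}

```text
time_s: 36.15
tool_pos: [432.5, 266.1, 379.6]
tool_rot: [0.457, -0.538, 0.539, -0.459]
ft_force: [0.1, -0.7, -1.0]
width: 47.7
```

Emit:
{"fn": "step_arm", "kwargs": {"commands": [[0, 0, 0, 0.1, -0.3, 0, 0.5], [0, 0, 0, 0.2, -0.6, 0, 0.5], [0, 0, 0, 0.331, -0.811, 0, 0.5], [0, 0, 0, 0.331, -0.811, 0, 0.5]]}}

```text
time_s: 36.48
tool_pos: [472.2, 167.0, 377.3]
tool_rot: [0.457, -0.539, 0.54, -0.457]
ft_force: [1.2, 0.5, -0.1]
width: 47.4
```

Emit:
{"fn": "step_arm", "kwargs": {"commands": [[0, 0, 0, 0.1, -0.3, 0, 0.5], [0, 0, 0, 0.2, -0.6, 0, 0.5], [0, 0, 0, 0.331, -0.811, 0, 0.5], [0, 0, 0, 0.331, -0.811, 0, 0.5]]}}

```text
time_s: 36.82
tool_pos: [511.6, 70.1, 377.3]
tool_rot: [0.458, -0.538, 0.541, -0.457]
ft_force: [0.4, 0.4, 0.1]
width: 47.6
```

Emit:
{"fn": "step_arm", "kwargs": {"commands": [[0, 0, 0, 0.1, -0.3, 0, 0.5], [0, 0, 0, 0.2, -0.6, 0, 0.5], [0, 0, 0, 0.331, -0.811, 0, 0.5], [0, 0, 0, 0.331, -0.811, 0, 0.5]]}}

```text
time_s: 37.15
tool_pos: [551.0, -27.2, 377.2]
tool_rot: [0.458, -0.538, 0.541, -0.457]
ft_force: [0.3, -0.3, -1.0]
width: 47.5
```

Emit:
{"fn": "step_arm", "kwargs": {"commands": [[0, 0, 0, 0.1, -0.3, 0, 0.5], [0, 0, 0, 0.2, -0.6, 0, 0.5], [0, 0, 0, 0.331, -0.811, 0, 0.5], [0, 0, 0, 0.331, -0.811, -0.15, 0.5], [0, 0, 0, 0.331, -0.811, -0.15, 0.5], [0, 0, 0, 0.331, -0.811, -0.15, 0.5], [0, 0, 0, 0.331, -0.811, -0.15, 0.5], [0, 0, 0, 0.331, -0.811, -0.15, 0.5]]}}

```text
time_s: 37.82
tool_pos: [589.4, -117.5, 359.9]
tool_rot: [-0.46, 0.537, -0.537, 0.46]
ft_force: [-0.5, 0.0, -0.4]
width: 47.3
```

```bash
python3 chk.py org 589 -119 198 70
```

```text
tcp [ 589.5 -117.6  360.1] F [0.3 0.  0.3] w 47.7
jaw yaw -8.9
279 290
org px [279. 289.] c [ 589.9 -117.6] size [29.1 29.9] ang 81.1
org px [279. 287.] c [ 590.  -117.2] size [45.4 46.4] ang 79.7
```

Emit:
{"fn": "step_arm", "kwargs": {"commands": [[0, 0, 0, 0, -0.003, -0.1, 0.5], [0, 0, 0, 0, -0.003, -0.2, 0.5], [0, 0, 0, 0, -0.003, -0.28, 0.5], [0, 0, 0, 0, -0.003, -0.34, 0.5], [0, 0, 0, 0, -0.003, -0.4, 0.5], [0, 0, 0, 0, -0.003, -0.44, 0.5], [0, 0, 0, 0, -0.003, -0.456, 0.5], [0, 0, 0, 0, -0.003, -0.456, 0.5], [0, 0, 0, 0, -0.003, -0.456, 0.5], [0, 0, 0, 0, -0.003, -0.456, 0.5]]}}

```text
time_s: 38.7
tool_pos: [589.4, -119.3, 305.1]
tool_rot: [-0.459, 0.538, -0.538, 0.459]
ft_force: [-0.6, -0.1, 3.6]
width: 47.8
```

Emit:
{"fn": "step_arm", "kwargs": {"commands": [[0, 0, 0, 0, 0, 0, 0.6], [0, 0, 0, 0, 0, 0, 0.7], [0, 0, 0, 0, 0, 0, 0.75], [0, 0, 0, 0, 0, 0, 0.75], [0, 0, 0, 0, 0, 0, 0.75]]}}

```text
time_s: 39.12
tool_pos: [589.5, -119.1, 304.8]
tool_rot: [0.459, -0.538, 0.538, -0.459]
ft_force: [0.3, -0.5, 1.0]
width: 64.1
```

Emit:
{"fn": "step_arm", "kwargs": {"commands": [[0, 0, 0, 0, 0, 0.1, 0.75], [0, 0, 0, 0, 0, 0.3, 0.75], [0, 0, 0, 0, 0, 0.6, 0.75], [0, 0, 0, 0, 0, 0.6, 0.75], [0, 0, 0, 0, 0, 0.6, 0.75], [0, 0, 0, 0, 0, 0.6, 0.75]]}}

```text
time_s: 39.62
tool_pos: [589.3, -119.0, 377.4]
tool_rot: [0.459, -0.537, 0.538, -0.46]
ft_force: [0.2, -0.3, -0.5]
width: 64.1
```

```bash
python3 chk.py org 589 -119 143 45; python3 - <<'E'
from meas import *
t=snap('top');hs=cv2.cvtColor(t['image'],cv2.COLOR_BGR2HSV);H,S,V=cv2.split(hs)
w=snap('wrist');sd=snap('side')
cv2.imwrite('pics/m11.png',np.hstack([cv2.resize(w['image'][80:380,130:430],(400,400)),cv2.resize(sd['image'][120:220,190:290],(400,400),interpolation=cv2.INTER_CUBIC)]))
E
```

```text
tcp [ 589.1 -118.9  376.7] F [-0.4  0.8 -0.7] w 63.8
jaw yaw -8.98
279 233
org px [283. 233.] c [ 590.2 -118.7] size [46.1 48.7] ang 21.0
```

View pics/m11.png

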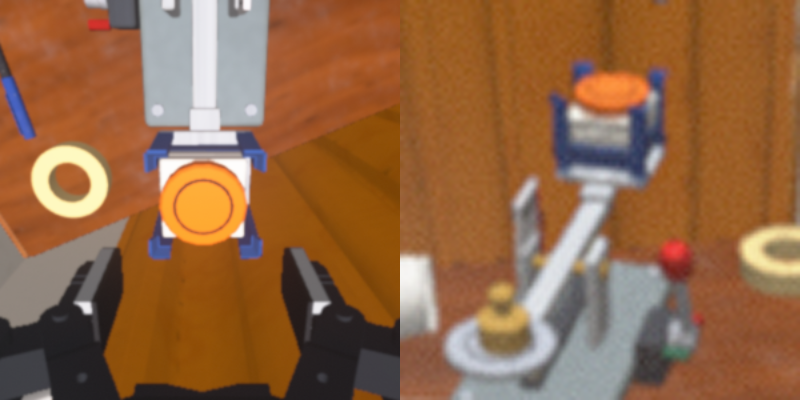

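The last picture shows body, two spacers and disc squarely stacked in the pocket and the weight in the pan's middle, beam level, lever home. Next the lever: hinge (528,12), knob (534,49). I'll close the fingers and come down on the knob's +y side at (540,87).

Emit:
{"fn": "step_arm", "kwargs": {"commands": [[0, 0, 0, -0.1, 0.3, 0, 0], [0, 0, 0, -0.15, 0.6, 0, 0], [0, 0, 0, -0.206, 0.86, 0, 0], [0, 0, 0, -0.206, 0.86, 0, 0]]}}

```text
time_s: 40.15
tool_pos: [563.8, -8.6, 375.6]
tool_rot: [-0.462, 0.537, -0.534, 0.462]
ft_force: [0.0, 0.0, -0.5]
width: 15.8
```

Emit:
{"fn": "step_arm", "kwargs": {"commands": [[0, 0, 0, -0.1, 0.3, 0, 0], [0, 0, 0, -0.15, 0.6, 0, 0], [0, 0, 0, -0.206, 0.86, 0, 0], [0, 0, 0, -0.206, 0.86, 0, 0], [0, 0, 0, -0.206, 0.86, 0, 0], [0, 0, 0, -0.206, 0.86, 0, 0]]}}

```text
time_s: 40.65
tool_pos: [540.0, 86.9, 376.6]
tool_rot: [0.46, -0.537, 0.538, -0.459]
ft_force: [0.8, 0.5, 0.1]
width: 0.1
```

```bash
python3 - <<'E'
from ms import *
st=get_state();print(np.round(st['tool_pos'],1),st['width'])
red=((H<8)|(H>172))&(S>160)&(V>100)
u,v=proj(s,(534,48,109)).astype(int);print(u,v)
blob(s,red,(u-40,max(v-40,0),u+40,v+40),109,'knob',40)
t=snap('top');hs=cv2.cvtColor(t['image'],cv2.COLOR_BGR2HSV)
blob(t,((hs[...,0]<8)|(hs[...,0]>172))&(hs[...,1]>160)&(hs[...,2]>100),(312,190,335,212),109,'knobT',10)
print('fingers at', proj(s,(540,87.4,376.7-173)).round())
E
```

```text
[540.1  86.1 376.7] 0.10405208669086922
280 259
knob px [282. 254.] c [534.9  53.4] size [11.9 19.8] ang 81.0
fingers at [280. 276.]
```

Emit:
{"fn": "step_arm", "kwargs": {"commands": [[0, 0, 0, 0, 0, -0.25, 0], [0, 0, 0, 0, 0, -0.5, 0], [0, 0, 0, 0, 0, -0.7, 0], [0, 0, 0, 0, 0, -0.85, 0], [0, 0, 0, 0, 0, -0.931, 0], [0, 0, 0, 0, 0, -0.931, 0], [0, 0, 0, 0, 0, -0.931, 0]]}}

```text
time_s: 41.33
tool_pos: [540.3, 86.4, 265.5]
tool_rot: [0.459, -0.538, 0.538, -0.459]
ft_force: [0.7, 0.6, 0.1]
width: -0.5
```

Emit:
{"fn": "step_arm", "kwargs": {"commands": [[0, 0, 0, -0.004, -0.025, 0, 0], [0, 0, 0, -0.008, -0.05, 0, 0], [0, 0, 0, -0.012, -0.075, 0, 0], [0, 0, 0, -0.016, -0.1, 0, 0], [0, 0, 0, -0.02, -0.13, 0, 0], [0, 0, 0, -0.025, -0.16, 0, 0], [0, 0, 0, -0.03, -0.19, 0, 0], [0, 0, 0, -0.035, -0.22, 0, 0]]}}

```text
time_s: 42.0
tool_pos: [536.0, 61.2, 265.5]
tool_rot: [-0.459, 0.538, -0.537, 0.46]
ft_force: [1.5, 4.3, 1.9]
width: -0.1
```

Emit:
{"fn": "step_arm", "kwargs": {"commands": [[0, 0, 0, -0.005, -0.03, 0, 0], [0, 0, 0, -0.01, -0.06, 0, 0], [0, 0, 0, -0.014, -0.09, 0, 0], [0, 0, 0, -0.019, -0.12, 0, 0], [0, 0, 0, -0.023, -0.15, 0, 0], [0, 0, 0, -0.028, -0.18, 0, 0], [0, 0, 0, -0.033, -0.21, 0, 0], [0, 0, 0, -0.038, -0.24, 0, 0], [0, 0, 0, -0.038, -0.24, 0, 0]]}}

```text
time_s: 42.75
tool_pos: [531.0, 30.9, 265.1]
tool_rot: [0.459, -0.538, 0.538, -0.459]
ft_force: [0.4, 0.2, 0.2]
width: 0.1
```

```bash
python3 - <<'E'
from ms import *
st=get_state();print(np.round(st['tool_pos'],1),np.round(st['ft_force'],1))
E
```

```text
[531.   31.2 265. ] [ 0.   0.8 -0.3]
```

Emit:
{"fn": "step_arm", "kwargs": {"commands": [[0, 0, 0, -0.005, -0.03, 0, 0], [0, 0, 0, -0.01, -0.06, 0, 0], [0, 0, 0, -0.014, -0.09, 0, 0], [0, 0, 0, -0.019, -0.12, 0, 0], [0, 0, 0, -0.023, -0.15, 0, 0], [0, 0, 0, -0.028, -0.18, 0, 0], [0, 0, 0, -0.032, -0.206, 0, 0], [0, 0, 0, -0.032, -0.206, 0, 0]]}}

```text
time_s: 43.47
tool_pos: [527.1, 6.6, 265.0]
tool_rot: [-0.459, 0.538, -0.538, 0.459]
ft_force: [0.1, 1.4, -1.3]
width: -0.0
```

Emit:
{"fn": "step_arm", "kwargs": {"commands": [[0, 0, 0, -0.002, -0.01, 0, 0], [0, 0, 0, -0.003, -0.02, 0, 0], [0, 0, 0, -0.003, -0.02, 0, 0]]}}

```text
time_s: 43.72
tool_pos: [526.9, 4.9, 265.1]
tool_rot: [-0.459, 0.538, -0.538, 0.459]
ft_force: [-0.2, 2.3, -1.4]
width: 0.0
```

Emit:
{"fn": "step_arm", "kwargs": {"commands": [[0, 0, 0, -0.001, -0.008, 0, 0], [0, 0, 0, -0.002, -0.014, 0, 0], [0, 0, 0, -0.002, -0.014, 0, 0]]}}

```text
time_s: 43.97
tool_pos: [526.7, 3.3, 265.1]
tool_rot: [-0.459, 0.538, -0.538, 0.459]
ft_force: [-0.2, 2.8, -2.2]
width: 0.1
```

```bash
python3 - <<'E'
from ms import *
st=get_state();print(np.round(st['tool_pos'],1),np.round(st['ft_force'],1))
t=snap('top');sd=snap('side')
hs=cv2.cvtColor(sd['image'],cv2.COLOR_BGR2HSV);red=((hs[...,0]<8)|(hs[...,0]>172))&(hs[...,1]>150)&(hs[...,2]>70)
print('proj knob home',proj(sd,(534,49,109)),'over',proj(sd,(522.5,-24.3,109)))
blob(sd,red,(200,150,300,230),109,'knob',8)
cs,_=cv2.findContours(((hs[...,0]>5)&(hs[...,0]<20)&(hs[...,1]>170)&(hs[...,2]>190)).astype(np.uint8)[100:200,200:280],0,2)
print([ (cv2.boundingRect(c),cv2.contourArea(c)) for c in cs if cv2.contourArea(c)>15],'disc exp level',proj(sd,(589.6,-118.5,143)),'tilted',proj(sd,(589.6,-118.5,131)))
E
```

```text
[526.7   3.3 265.1] [-1.5  3.1 -2.1]
proj knob home [258.68956339 185.10499218] over [265.39640567 170.64937241]
[] disc exp level [242.43895264 141.67353824] tilted [242.55929659 145.83786751]
```

Emit:
{"fn": "step_arm", "kwargs": {"commands": [[0, 0, 0, -0.001, -0.008, 0, 0], [0, 0, 0, -0.002, -0.016, 0, 0], [0, 0, 0, -0.002, -0.016, 0, 0]]}}

```text
time_s: 44.37
tool_pos: [526.5, 1.2, 265.2]
tool_rot: [0.459, -0.538, 0.538, -0.459]
ft_force: [0.8, 2.6, -1.6]
width: 0.1
```

Emit:
{"fn": "step_arm", "kwargs": {"commands": [[0, 0, 0, -0.001, -0.007, 0, 0], [0, 0, 0, -0.001, -0.007, 0, 0], [0, 0, 0, -0.001, -0.007, 0, 0]]}}

```text
time_s: 44.62
tool_pos: [526.4, 0.4, 265.2]
tool_rot: [0.459, -0.538, 0.538, -0.459]
ft_force: [-0.2, 1.9, -1.9]
width: -0.1
```

```bash
python3 - <<'E'
from ms import *
st=get_state();print(np.round(st['tool_pos'],1),np.round(st['ft_force'],1))
t=snap('top');sd=snap('side')
cv2.imwrite('pics/m12.png',np.hstack([cv2.resize(sd['image'][100:240,160:300],(400,400),interpolation=cv2.INTER_CUBIC),cv2.resize(t['image'][130:230,310:430],(400,400),interpolation=cv2.INTER_CUBIC)]))
E
```

```text
[5.264e+02 4.000e-01 2.652e+02] [-0.1  2.8 -1.8]
```

View pics/m12.png

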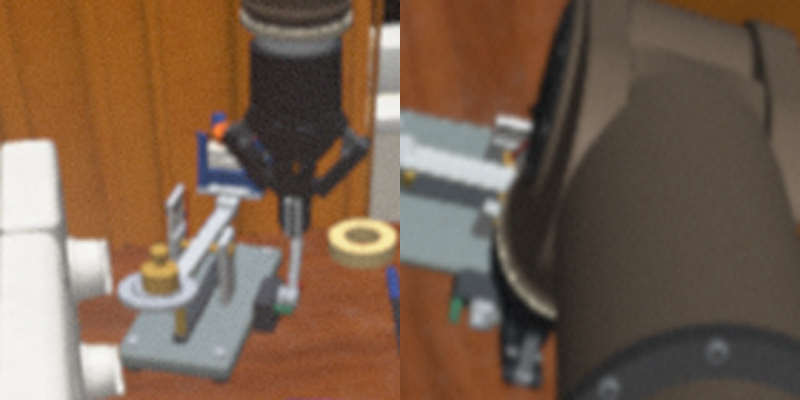

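The pocket end appears sunk, but the lever shows no stop force yet. I've viewed 16 pictures, so from here I check by numbers: push on in small steps until the stop is felt.

Emit:
{"fn": "step_arm", "kwargs": {"commands": [[0, 0, 0, -0.001, -0.008, 0, 0], [0, 0, 0, -0.002, -0.016, 0, 0], [0, 0, 0, -0.002, -0.016, 0, 0]]}}

```text
time_s: 45.02
tool_pos: [526.2, -1.2, 265.2]
tool_rot: [-0.459, 0.538, -0.538, 0.459]
ft_force: [0.4, 5.2, -2.0]
width: -0.0
```

```bash
cat > beam.py <<'E'
from meas import *
sd=snap('side');hs=cv2.cvtColor(sd['image'],cv2.COLOR_BGR2HSV)
g=((hs[...,0]>14)&(hs[...,0]<32)&(hs[...,1]>90)&(hs[...,2]>90)).astype(np.uint8)
n,l,stt,c=cv2.connectedComponentsWithStats(g[170:215,200:235])
for i in range(1,n):
    if stt[i,4]>30: print('gold',stt[i],c[i]+[200,170])
def f(th,p):  # comparator-frame beam point, tilt th (+ = pocket -y end down)
    y,z=p[0],p[1]-75; Y=y*np.cos(th)-z*np.sin(th); Z=y*np.sin(th)+z*np.cos(th)+75
    o=np.array([608.2,-.3,0]);a=np.radians(-8.9);return o+Y*np.array([-np.sin(a),np.cos(a),0])+[0,0,Z]
for th in(0,.1): print('exp weight mid, top',th,proj(sd,f(th,(120,102))).round(1),proj(sd,f(th,(120,129))).round(1))
o=hs;org=((hs[...,0]<18)&(hs[...,1]>170)&(hs[...,2]>150)).astype(np.uint8)
st=get_state();print(np.round(st['tool_pos'],1),np.round(st['ft_force'],1))
E
python3 beam.py
```

```text
gold [  9  14  13  19 166] [215.43975904 194.10240964]
exp weight mid, top 0 [215.  201.8] [214.1 191.4]
exp weight mid, top 0.1 [215.1 196.5] [214.6 185.5]
[526.2  -1.2 265.1] [ 0.1  3.3 -2.5]
```

The weight's top has risen from row 191 to 184, so the beam is at about +0.1 with the pocket end down. One more small push to feel the stop, then a one-second wait.

Emit:
{"fn": "step_arm", "kwargs": {"commands": [[0, 0, 0, -0.001, -0.008, 0, 0], [0, 0, 0, -0.002, -0.016, 0, 0], [0, 0, 0, -0.002, -0.016, 0, 0]]}}

```text
time_s: 45.32
tool_pos: [526.1, -1.8, 265.1]
tool_rot: [-0.459, 0.538, -0.537, 0.46]
ft_force: [1.6, 8.9, -3.7]
width: 0.1
```

Emit:
{"fn": "step_arm", "kwargs": {"commands": [[0, 0, 0, -0.001, -0.008, 0, 0], [0, 0, 0, -0.002, -0.016, 0, 0], [0, 0, 0, -0.002, -0.016, 0, 0]]}}

```text
time_s: 45.57
tool_pos: [526.0, -2.4, 265.1]
tool_rot: [-0.459, 0.538, -0.536, 0.461]
ft_force: [2.2, 15.0, -2.4]
width: 0.0
```

```bash
python3 beam.py
```

```text
gold [  9  14  13  19 166] [215.48795181 194.1746988 ]
exp weight mid, top 0 [215.  201.8] [214.1 191.4]
exp weight mid, top 0.1 [215.1 196.5] [214.6 185.5]
[526.1  -2.3 265.1] [ 1.1 15.3 -4. ]
```

The stop is felt at 15 N. Back off slightly, wait over a second, then go over to the knob's -y side.

Emit:
{"fn": "step_arm", "kwargs": {"commands": [[0, 0, 0, 0.006, 0.04, 0, 0], [0, 0, 0, 0.006, 0.04, 0, 0], [0, 0, 0, 0.006, 0.04, 0, 0], [0, 0, 0, 0.006, 0.04, 0, 0], [0, 0, 0, 0.006, 0.04, 0, 0], [0, 0, 0, 0.006, 0.04, 0, 0], [0, 0, 0, 0.006, 0.04, 0, 0], [0, 0, 0, 0.006, 0.04, 0, 0], [0, 0, 0, 0.006, 0.04, 0, 0], [0, 0, 0, 0.006, 0.04, 0, 0], [0, 0, 0, 0.006, 0.04, 0, 0], [0, 0, 0, 0.006, 0.04, 0, 0], [0, 0, 0, 0.006, 0.04, 0, 0], [0, 0, 0, 0.006, 0.04, 0, 0], [0, 0, 0, 0.025, 0.16, 0, 0], [0, 0, 0, 0.025, 0.16, 0.2, 0], [0, 0, 0, 0.025, 0.16, 0.6, 0], [0, 0, 0, 0.025, 0.16, 0.9, 0], [0, 0, 0, 0.025, 0.16, 0.9, 0]]}}

```text
time_s: 47.2
tool_pos: [530.7, 13.1, 380.0]
tool_rot: [0.456, -0.536, 0.54, -0.462]
ft_force: [1.9, 0.8, 0.9]
width: 0.1
```

Emit:
{"fn": "step_arm", "kwargs": {"commands": [[0, 0, 0, -0.04, -0.3, 0, 0], [0, 0, 0, -0.08, -0.55, 0, 0], [0, 0, 0, -0.1, -0.64, 0, 0], [0, 0, 0, -0.1, -0.64, 0, 0], [0, 0, 0, -0.1, -0.64, 0, 0], [0, 0, 0, -0.1, -0.64, 0, 0]]}}

```text
time_s: 47.7
tool_pos: [516.9, -61.8, 373.0]
tool_rot: [-0.459, 0.538, -0.537, 0.46]
ft_force: [-0.1, -0.2, 0.0]
width: 0.2
```

```bash
python3 beam.py; python3 - <<'E'
from ms import *
red=((H<8)|(H>172))&(S>160)&(V>100)
u,v=proj(s,(522.5,-24.3,109)).astype(int);print(u,v)
blob(s,red,(u-50,max(v-50,0),u+50,v+50),109,'knob',60)
E
```

```text
gold [  9  14  13  19 167] [215.4011976  194.17365269]
exp weight mid, top 0 [215.  201.8] [214.1 191.4]
exp weight mid, top 0.1 [215.1 196.5] [214.6 185.5]
[517.  -61.5 372.9] [ 0.  -0.6  0.1]
280 176
knob px [281. 177.] c [523.9 -24.2] size [25.1 20.9] ang 81.1
```

Lever fully over (knob at 523.9,-24.2), beam down at the pocket end. Now pushing the lever home from the -y side.

Emit:
{"fn": "step_arm", "kwargs": {"commands": [[0, 0, 0, 0, 0, -0.25, 0], [0, 0, 0, 0, 0, -0.5, 0], [0, 0, 0, 0, 0, -0.7, 0], [0, 0, 0, 0, 0, -0.85, 0], [0, 0, 0, 0, 0, -0.9, 0], [0, 0, 0, 0, 0, -0.9, 0], [0, 0, 0, 0, 0, -0.9, 0]]}}

```text
time_s: 48.38
tool_pos: [517.1, -62.5, 265.6]
tool_rot: [0.459, -0.537, 0.538, -0.459]
ft_force: [-0.1, 0.2, 1.0]
width: -0.1
```

Emit:
{"fn": "step_arm", "kwargs": {"commands": [[0, 0, 0, 0.005, 0.03, 0, 0], [0, 0, 0, 0.009, 0.06, 0, 0], [0, 0, 0, 0.014, 0.09, 0, 0], [0, 0, 0, 0.019, 0.12, 0, 0], [0, 0, 0, 0.023, 0.15, 0, 0], [0, 0, 0, 0.028, 0.18, 0, 0], [0, 0, 0, 0.033, 0.21, 0, 0], [0, 0, 0, 0.038, 0.24, 0, 0], [0, 0, 0, 0.042, 0.27, 0, 0], [0, 0, 0, 0.047, 0.3, 0, 0], [0, 0, 0, 0.052, 0.33, 0, 0], [0, 0, 0, 0.056, 0.36, 0, 0], [0, 0, 0, 0.061, 0.39, 0, 0], [0, 0, 0, 0.066, 0.42, 0, 0], [0, 0, 0, 0.07, 0.45, 0, 0], [0, 0, 0, 0.075, 0.48, 0, 0], [0, 0, 0, 0.08, 0.51, 0, 0], [0, 0, 0, 0.084, 0.54, 0, 0], [0, 0, 0, 0.089, 0.57, 0, 0], [0, 0, 0, 0.094, 0.6, 0, 0]]}}

```text
time_s: 50.05
tool_pos: [527.9, 9.5, 265.0]
tool_rot: [-0.459, 0.538, -0.538, 0.459]
ft_force: [0.3, -4.3, -2.1]
width: -0.0
```

Emit:
{"fn": "step_arm", "kwargs": {"commands": [[0, 0, 0, 0.003, 0.02, 0, 0], [0, 0, 0, 0.006, 0.04, 0, 0], [0, 0, 0, 0.009, 0.06, 0, 0], [0, 0, 0, 0.012, 0.08, 0, 0], [0, 0, 0, 0.015, 0.1, 0, 0], [0, 0, 0, 0.017, 0.11, 0, 0], [0, 0, 0, 0.017, 0.11, 0, 0]]}}

```text
time_s: 50.63
tool_pos: [529.9, 22.8, 265.1]
tool_rot: [-0.459, 0.538, -0.537, 0.459]
ft_force: [-2.0, -2.0, -1.0]
width: 0.3
```

```bash
python3 beam.py
```

```text
gold [  9  20  13  18 166] [215.27108434 199.48795181]
exp weight mid, top 0 [215.  201.8] [214.1 191.4]
exp weight mid, top 0.1 [215.1 196.5] [214.6 185.5]
[529.9  22.7 265.1] [-1.2 -1.5 -1.2]
```

Emit:
{"fn": "step_arm", "kwargs": {"commands": [[0, 0, 0, 0.002, 0.01, 0, 0], [0, 0, 0, 0.003, 0.02, 0, 0], [0, 0, 0, 0.004, 0.028, 0, 0], [0, 0, 0, 0.004, 0.028, 0, 0]]}}

```text
time_s: 51.02
tool_pos: [530.4, 25.3, 265.1]
tool_rot: [0.459, -0.538, 0.538, -0.459]
ft_force: [-1.5, -5.3, -2.8]
width: -0.2
```

Emit:
{"fn": "step_arm", "kwargs": {"commands": [[0, 0, 0, 0.001, 0.008, 0, 0], [0, 0, 0, 0.002, 0.014, 0, 0], [0, 0, 0, 0.002, 0.014, 0, 0]]}}

```text
time_s: 51.27
tool_pos: [530.4, 25.8, 265.0]
tool_rot: [0.459, -0.538, 0.539, -0.458]
ft_force: [-2.9, -10.3, -3.2]
width: 0.2
```

Emit:
{"fn": "step_arm", "kwargs": {"commands": [[0, 0, 0, 0.001, 0.008, 0, 0], [0, 0, 0, 0.001, 0.008, 0, 0]]}}

```text
time_s: 51.43
tool_pos: [530.5, 26.1, 265.0]
tool_rot: [0.459, -0.538, 0.539, -0.458]
ft_force: [-2.6, -12.6, -2.5]
width: 0.3
```

```bash
python3 beam.py
```

```text
gold [  9  21  13  17 159] [215.25157233 199.74842767]
exp weight mid, top 0 [215.  201.8] [214.1 191.4]
exp weight mid, top 0.1 [215.1 196.5] [214.6 185.5]
[530.5  26.1 265. ] [ -2.8 -11.2  -2.3]
```

Lever home at its stop (-12 N), and the beam is level again. Back off, turn the camera side to the robot, and go above the weight.

Emit:
{"fn": "step_arm", "kwargs": {"commands": [[0, 0, 0, -0.025, -0.165, 0, 0], [0, 0, 0, -0.025, -0.165, 0.2, 0], [0, 0, 0, -0.025, -0.165, 0.5, 0], [0, 0, 0, -0.025, -0.165, 0.8, 0], [0, 0, 0.25, -0.025, -0.165, 1, 0.65], [0, 0, 0.5, -0.025, -0.165, 1, 0.65], [0, 0, 0.5, -0.025, -0.165, 1, 0.65], [0, 0, 0.5, -0.025, -0.165, 1, 0.65], [0, 0, 0.5, -0.025, -0.165, 1, 0.65], [0, 0, 0.5, -0.025, -0.165, 1, 0.65], [0, 0, 0.5, -0.025, -0.165, 1, 0.65], [0, 0, 0.5, -0.025, -0.165, 1, 0.65], [0, 0, 0.5, -0.025, -0.165, 1, 0.65], [0, 0, 0.5, -0.025, -0.165, 1, 0.65], [0, 0, 0.5, -0.025, -0.165, 1, 0.65], [0, 0, 0.5, -0.025, -0.165, 1, 0.65], [0, 0, 0.5, -0.025, -0.165, 1, 0.65], [0, 0, 0.5, -0.025, -0.165, 1, 0.65]]}}

```text
time_s: 52.98
tool_pos: [528.2, 9.2, 385.7]
tool_rot: [-0.705, 0.054, -0.055, 0.706]
ft_force: [-0.3, 0.0, 0.3]
width: 55.7
```

Emit:
{"fn": "step_arm", "kwargs": {"commands": [[0, 0, 0, 0.25, 0.3, 0, 0.65], [0, 0, 0, 0.5, 0.6, 0, 0.65], [0, 0, 0, 0.75, 0.9, 0, 0.65], [0, 0, 0, 0.803, 0.92, 0, 0.65], [0, 0, 0, 0.803, 0.92, 0, 0.65], [0, 0, 0, 0.803, 0.92, 0, 0.65], [0, 0, 0, 0.803, 0.92, 0, 0.65]]}}

```text
time_s: 53.57
tool_pos: [624.0, 118.6, 385.1]
tool_rot: [0.705, -0.056, 0.056, -0.705]
ft_force: [-0.6, -1.1, 0.2]
width: 55.4
```

```bash
python3 chk.py gold 624.5 119 111; python3 beam.py | head -1
```

```text
tcp [623.8 118.1 385.3] F [ 0.2 -0.7  0.4] w 55.2
jaw yaw 80.87
281 215
gold px [281. 216.] c [623.6 119.3] size [27.2 28.7] ang 80.9
gold [  9  21  13  17 160] [215.31875 199.76875]
```

Weight at (623.6,119.3), right under the tool. Descend, grip, lift.

Emit:
{"fn": "step_arm", "kwargs": {"commands": [[0, 0, 0, 0, 0, -0.25, 0.65], [0, 0, 0, 0, 0, -0.5, 0.65], [0, 0, 0, 0, 0, -0.7, 0.65], [0, 0, 0, 0, 0, -0.85, 0.65], [0, 0, 0, 0, 0, -0.93, 0.65], [0, 0, 0, 0, 0, -0.95, 0.65], [0, 0, 0, 0, 0, -0.95, 0.65], [0, 0, 0, 0, 0, -0.95, 0.65], [0, 0, 0, 0, 0, -0.95, 0.65]]}}

```text
time_s: 54.42
tool_pos: [624.7, 118.9, 272.7]
tool_rot: [-0.705, 0.055, -0.056, 0.705]
ft_force: [0.4, -0.8, 0.3]
width: 55.3
```

Emit:
{"fn": "step_arm", "kwargs": {"commands": [[0, 0, 0, 0, 0, 0, 0.4], [0, 0, 0, 0, 0, 0, 0.2], [0, 0, 0, 0, 0, 0, 0.2], [0, 0, 0, 0, 0, 0, 0.2], [0, 0, 0, 0, 0, 0, 0.2], [0, 0, 0, 0, 0, 0, 0.2], [0, 0, 0, 0, 0, 0, 0.2]], "grip_force": 25}}

```text
time_s: 55.0
tool_pos: [624.5, 119.1, 271.7]
tool_rot: [-0.705, 0.055, -0.056, 0.705]
ft_force: [-0.3, 0.4, 5.1]
width: 28.2
```

Emit:
{"fn": "step_arm", "kwargs": {"commands": [[0, 0, 0, 0, 0, 0.05, 0.2], [0, 0, 0, 0, 0, 0.1, 0.2], [0, 0, 0, 0, 0, 0.3, 0.2], [0, 0, 0, 0, 0, 0.6, 0.2], [0, 0, 0, 0, 0, 0.9, 0.2], [0, 0, 0, 0, 0, 0.9, 0.2]]}}

```text
time_s: 55.5
tool_pos: [625.9, 118.8, 386.9]
tool_rot: [-0.704, 0.052, -0.059, 0.706]
ft_force: [1.8, 0.5, -0.3]
width: 28.1
```

```bash
python3 chk.py gold 624 119 219 80; python3 - <<'E'
from meas import *
sd=snap('side');hs=cv2.cvtColor(sd['image'],cv2.COLOR_BGR2HSV)
blob(sd,(hs[...,0]>4)&(hs[...,0]<18)&(hs[...,1]>190)&(hs[...,2]>190),(215,120,280,165),143,'disc',20)
E
```

```text
tcp [625.3 118.9 383.7] F [-0.3 -0.4 -1.4] w 28.3
jaw yaw 80.99
278 274
gold px [283. 285.] c [631.8 119.9] size [34.  30.4] ang 26.2
disc px [243. 142.] c [ 590.5 -116.8] size [42.4 51.4] ang 5.1
```

Weight held, disc still in place and level. Carrying the weight back, pulling out in x first to stay clear of the microwave.

Emit:
{"fn": "step_arm", "kwargs": {"commands": [[0, 0, 0, -0.3, 0, 0, 0.2], [0, 0, 0, -0.6, 0, 0, 0.2], [0, 0, 0, -0.9, 0.1, 0, 0.2], [0, 0, 0, -1, 0.3, 0, 0.2], [0, 0, 0, -1, 0.3, 0, 0.2]]}}

```text
time_s: 56.02
tool_pos: [500.3, 159.0, 378.0]
tool_rot: [-0.705, 0.055, -0.052, 0.706]
ft_force: [0.3, 0.3, -0.5]
width: 27.7
```

Emit:
{"fn": "step_arm", "kwargs": {"commands": [[0, 0, 0, -0.17, 0.3, 0, 0.2], [0, 0, 0, -0.17, 0.6, 0, 0.2], [0, 0, 0, -0.17, 0.9, 0, 0.2], [0, 0, 0, -0.17, 0.9, 0, 0.2]]}}

```text
time_s: 56.35
tool_pos: [481.8, 270.8, 378.0]
tool_rot: [-0.704, 0.053, -0.051, 0.706]
ft_force: [-0.5, 1.4, -0.7]
width: 28.4
```

Emit:
{"fn": "step_arm", "kwargs": {"commands": [[0, 0, 0, 0, 0.3, 0, 0.2], [0, 0, 0, 0, 0.6, 0, 0.2], [0, 0, 0, 0, 0.9, 0, 0.2], [0, 0, 0, 0, 0.9, 0, 0.2]]}}

```text
time_s: 56.68
tool_pos: [481.3, 378.7, 377.4]
tool_rot: [-0.704, 0.053, -0.051, 0.706]
ft_force: [-1.6, 0.9, -0.9]
width: 28.2
```

Emit:
{"fn": "step_arm", "kwargs": {"commands": [[0, 0, 0, 0, 0.3, 0, 0.2], [0, 0, 0, 0, 0.6, -0.2, 0.2], [0, 0, 0, 0, 0.783, -0.5, 0.2], [0, 0, 0, 0, 0.783, -0.66, 0.2], [0, 0, 0, 0, 0.783, -0.66, 0.2], [0, 0, 0, 0, 0.783, -0.66, 0.2], [0, 0, 0, 0, 0.783, -0.66, 0.2]]}}

```text
time_s: 57.27
tool_pos: [484.8, 463.9, 300.9]
tool_rot: [0.705, -0.056, 0.056, -0.705]
ft_force: [0.1, 0.7, -0.5]
width: 27.9
```

```bash
python3 - <<'E'
from ms import *
st=get_state();print(np.round(st['tool_pos'],1),st['width'])
u,v=proj(s,(484,465,8)).astype(int);print(u,v)
m=((S<75)&(V>90))
blob(s,m,(u-75,v-75,u+75,v+75),8,'stand',200)
n=m[v-75:v+75,u-75:u+75];ys,xs=np.nonzero(n);print(xs.min()+u-75,xs.max()+u-75,ys.min()+v-75,ys.max()+v-75)
E
```

```text
[485.  464.  301.7] 27.627199711448053
281 207
stand px [281. 205.] c [482.7 463.6] size [54.3 53.7] ang 80.9
237 325 178 281
```

Emit:
{"fn": "step_arm", "kwargs": {"commands": [[0, 0, 0, -0.005, -0.005, -0.25, 0.2], [0, 0, 0, -0.005, -0.005, -0.5, 0.2], [0, 0, 0, -0.005, -0.005, -0.7, 0.2], [0, 0, 0, -0.005, -0.005, -0.83, 0.2], [0, 0, 0, -0.005, -0.005, -0.9, 0.2], [0, 0, 0, -0.005, -0.005, -0.93, 0.2], [0, 0, 0, -0.005, -0.005, -0.948, 0.2], [0, 0, 0, -0.005, -0.005, -0.948, 0.2], [0, 0, 0, -0.005, -0.005, -0.948, 0.2], [0, 0, 0, -0.005, -0.005, -0.948, 0.2], [0, 0, 0, -0.005, -0.005, -0.948, 0.2]]}}

```text
time_s: 58.23
tool_pos: [483.4, 464.6, 187.1]
tool_rot: [-0.705, 0.055, -0.056, 0.705]
ft_force: [0.8, 1.0, -0.1]
width: 28.2
```

Emit:
{"fn": "step_arm", "kwargs": {"commands": [[0, 0, 0, 0, 0, 0, 0.36], [0, 0, 0, 0, 0, 0, 0.5], [0, 0, 0, 0, 0, 0, 0.65], [0, 0, 0, 0, 0, 0, 0.65], [0, 0, 0, 0, 0, 0, 0.65], [0, 0, 0, 0, 0, 0, 0.65]]}}

```text
time_s: 58.73
tool_pos: [483.2, 464.4, 186.2]
tool_rot: [-0.705, 0.055, -0.055, 0.705]
ft_force: [-0.3, 0.5, 0.4]
width: 55.4
```

Emit:
{"fn": "step_arm", "kwargs": {"commands": [[0, 0, 0, 0, 0, 0.2, 0.65], [0, 0, 0, 0, 0, 0.5, 0.65], [0, 0, 0, 0, 0, 0.83, 0.65], [0, 0, 0, 0, 0, 0.83, 0.65], [0, 0, 0, 0, 0, 0.83, 0.65], [0, 0, 0, 0, 0, 0.83, 0.65]]}}

```text
time_s: 59.23
tool_pos: [483.0, 464.2, 285.8]
tool_rot: [-0.705, 0.055, -0.055, 0.705]
ft_force: [0.1, -0.1, -1.4]
width: 55.7
```

```bash
python3 chk.py gold 484 464 26; python3 - <<'E'
from meas import *
import cv2
w=snap('wrist');hs=cv2.cvtColor(w['image'],cv2.COLOR_BGR2HSV)
u,v=proj(w,(484,464,8)).astype(int)
blob(w,(hs[...,1]<75)&(hs[...,2]>90),(u-75,v-75,u+75,v+75),8,'stand',200)
sd=snap('side');t=snap('top')
for s,n in((sd,'side'),(t,'top')):
    hs=cv2.cvtColor(s['image'],cv2.COLOR_BGR2HSV);H,S,V=cv2.split(hs)
    u,v=proj(s,(590,-118.5,143)).astype(int)
    blob(s,(H>2)&(H<22)&(S>160)&(V>190),(u-22,v-22,u+22,v+22),143,n+' disc',20)
    u,v=proj(s,(534,49,109)).astype(int)
    blob(s,((H<8)|(H>172))&(S>150)&(V>90),(u-14,v-14,u+14,v+14),109,n+' knob',10)
    u,v=proj(s,(624,118,93)).astype(int);
    blob(s,(S<60)&(V>100),(u-18,v-18,u+18,v+18),93,n+' pan',100)
    u,v=proj(s,(465,-130,19)).astype(int)
    blob(s,(H>15)&(H<32)&(S>40)&(V>150),(u-25,v-22,u+25,v+22),19,n+' tape',100)
E
```

```text
tcp [482.8 464.1 284.9] F [-0.3  0.5  0.7] w 55.4
jaw yaw 81.01
280 221
gold px [281. 221.] c [482.7 465.1] size [27.4 28.2] ang 81.0
stand px [215. 277.] c [535.1 390.8] size [ 9.1 31.2] ang 58.2
stand px [348. 277.] c [554.7 517.7] size [31.   8.8] ang 13.8
stand px [278. 214.] c [482.7 463.7] size [54.1 53.2] ang 81.1
side pan px [215. 204.] c [622.7 110.8] size [ 73.9 146.8] ang 5.6
top disc px [398. 178.] c [ 586.3 -118.5] size [43.9 46.5] ang 32.2
top knob px [323. 201.] c [533.5  50. ] size [20.  20.5] ang 46.1
top pan px [292. 164.] c [619.6 112.3] size [75.1 70.6] ang 0.3
top tape px [389. 237.] c [ 465.3 -130.2] size [66.7 69.7] ang 1.2
```

Weight on the stand within about 1.5 mm, knob home, disc in the pocket, tape unmoved, and the arm is clear. Handing in.

```bash
python3 - <<'E'
from workcell import *
print(hand_in())
E
```

```text
the job is handed in; nothing more can be done
None
```

I did the whole task and handed it in at about 59 s of robot time. The cassette outweighs the brass weight: with the lever over, the pocket end sank to about +0.1 rad.

- **Loading:** I set the weight in the middle of the pan. The blue body, both white spacers and the orange disc are stacked in the pocket. Only two spacers were present; I left the purple and pink look-alikes alone, and the white card box behind the bottle is not a spacer.
- **Weighing:** I swung the lever over to its stop (about 15 N), waited over a second, then pushed it home to its stop (about 12 N). The weight's height in the side view matched a level beam again. I then put the weight back on its stand.

**Last checks**
- The weight stands about 1.5 mm from the stand's centre.
- The knob is at its home position, 1–2 mm from where it should be.
- The disc is still in the pocket, and the tape has not moved. The arm is clear of everything.

**What disagreed or was not checked**
- The top camera reads about 3 mm off the wrist camera, for the parts on the desk and for the disc in the pocket. I went by the wrist camera.
- In the last round of checks the side view found neither the disc, the knob nor the tape. An earlier side view, after the lever was home, showed the disc in place.
- The pan outline was no use in the last check because it ran into the beam, so I did not re-measure the beam's level after lifting the weight off.
- I did not measure the pen again; the arm never went near it.

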